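Vacuum-pack the leftover cheese

TASK

Put the cheese away for the night: lay the drip tray flat in the bottom of the clear vacuum canister, put every block of cheese from the cutting board in on top of it, and set the lid on so that it sits fully seated and level on the rim. Then draw the air out with three full strokes of the pump in the lid, pressing the plunger right down to its stop and letting it spring all the way back up each time. Leave the closed canister standing on the counter, and do not disturb the mill, the shaker and the bowl.

Things in the scene. Friction and masses are not known exactly. Their poses are not given: they have to be found in the camera images.
- canister: Loose clear plastic open-topped box (vacuum canister), outside 220 (its x) x 140 (its y) x 70 mm high, walls and floor 4 mm thick (inside 212 x 132, 66 deep), about 0.5 kg. Origin: centre of its underside; z up.
- lid: Loose white lid, 0.28 kg, right way up on the counter. Plug 202 (x) x 122 (y) x 8 mm, rounded corners, fits inside the canister's walls with 5 mm play each side; on it a flange 226 x 146 x 6 mm that rests on the rim. Origin: centre of the plug's underside, z up; flange top 14 mm above it. Seated: origin 62 mm above the canister's origin, long sides parallel; a half turn is as good.
- tray: Loose grey slotted drip tray that lies flat on the canister's floor with 6 mm play each side: plate 200 (x) x 120 (y) x 4 mm, 0.1 kg, with an upright grip in its middle, 40 (x) x 10 (y) mm, from 4 to 40 mm above the origin; pick it up by this, across its 10 mm. Origin: centre of its underside, z up; a half turn is as good. In place, its origin lies 4 mm above the canister's.
- housing_top (a point): Centre of the top of the grey pump housing fixed in the middle of the lid, by which the lid is picked up: 64 (lid's x) x 40 (lid's y) x 22 mm, from 14 to 36 mm above the lid's origin; grip it across its 40 mm. The black plunger stands out of it. Same axes as the lid.
- pump (a joint): Spring plunger of the lid's pump: 0 = fully up, 0.014 m = pressed down to its stop. It springs back by itself; pushing it down takes about 3 N at first, about 9 N at the stop.
- pump_top (a point): Centre of the flat top of the black plunger, 30 mm in diameter, in the middle of the lid: 52 mm above the lid's origin when up (16 mm above the housing), 38 mm when fully down.
- board: Wooden cutting board fixed to the counter, 190 (x) x 230 (y) x 15 mm. Origin: centre of its underside. At first all the cheese lies on it.
- cheese1: Loose block of pale yellow cheese, 50 (x) x 36 (y) x 25 mm (z), 50 g, lying flat at first. Origin: centre of its underside. Three to five of the five blocks are there; None if absent.
- cheese2: Loose block of pale yellow cheese, 50 (x) x 36 (y) x 25 mm (z), 50 g, lying flat at first. Origin: centre of its underside. Three to five of the five blocks are there; None if absent.
- cheese3: Loose block of pale yellow cheese, 50 (x) x 36 (y) x 25 mm (z), 50 g, lying flat at first. Origin: centre of its underside. Three to five of the five blocks are there; None if absent.
- cheese4: Loose block of pale yellow cheese, 50 (x) x 36 (y) x 25 mm (z), 50 g, lying flat at first. Origin: centre of its underside. Three to five of the five blocks are there; None if absent.
- cheese5: Loose block of pale yellow cheese, 50 (x) x 36 (y) x 25 mm (z), 50 g, lying flat at first. Origin: centre of its underside. Three to five of the five blocks are there; None if absent.
- mill: Bystander: turned dark wood pepper mill, 54 mm in diameter, 126 mm high, beyond the work. Origin: centre of its underside.
- shaker: Bystander: metal shaker, 62 mm in diameter, 95 mm high, beyond the work. Origin: centre of its underside.
- bowl: Bystander: small steel bowl, 110 mm in diameter, 45 mm high, beyond the work. Origin: centre of its underside.
Things that resemble listed ones, but are neither listed nor needed, are in the scene too. Leave any black or grey look-alike of the cheese2 alone.

How it is judged (in metres and radians):
On the way, in this order (a step that is already met when the one before it is completed fails the run):
1. the drip tray lies flat in the canister, all the cheese is in the canister and the lid sits seated and level on its rim, let go (x of tray in the frame of canister between -0.012 and 0.012 m and y of tray in the frame of canister between -0.012 and 0.012 m and z of tray in the frame of canister between 0.001 and 0.0075 m and angle between the z axis of tray and the z axis of canister, either way round below 0.05 rad and x of cheese1 in the frame of canister between -0.108 and 0.108 m and y of cheese1 in the frame of canister between -0.068 and 0.068 m and z of cheese1 in the frame of canister between 0.002 and 0.065 m and x of cheese2 in the frame of canister between -0.108 and 0.108 m and y of cheese2 in the frame of canister between -0.068 and 0.068 m and z of cheese2 in the frame of canister between 0.002 and 0.065 m and x of cheese3 in the frame of canister between -0.108 and 0.108 m and y of cheese3 in the frame of canister between -0.068 and 0.068 m and z of cheese3 in the frame of canister between 0.002 and 0.065 m and x of cheese4 in the frame of canister between -0.108 and 0.108 m and y of cheese4 in the frame of canister between -0.068 and 0.068 m and z of cheese4 in the frame of canister between 0.002 and 0.065 m and x of cheese5 in the frame of canister between -0.108 and 0.108 m and y of cheese5 in the frame of canister between -0.068 and 0.068 m and z of cheese5 in the frame of canister between 0.002 and 0.065 m and x of lid in the frame of canister between -0.007 and 0.007 m and y of lid in the frame of canister between -0.007 and 0.007 m and z of lid in the frame of canister between 0.059 and 0.0645 m and angle between the z axis of lid and the z axis of canister, either way round below 0.035 rad and angle between lid's own z axis and vertical below 0.05 rad and contact force between the fingers and lid below 0.5 N and linear speed of lid below 0.03 m/s), for 0.2 s.
2. first stroke: with the lid seated, the pump plunger is right down at its stop (12 of its 14 mm or more) (value of joint pump above 0.012 m and x of lid in the frame of canister between -0.007 and 0.007 m and y of lid in the frame of canister between -0.007 and 0.007 m and z of lid in the frame of canister between 0.059 and 0.0645 m and angle between the z axis of lid and the z axis of canister, either way round below 0.035 rad and angle between lid's own z axis and vertical below 0.05 rad), for 0.1 s.
3. after the first stroke the plunger has risen all the way again (within 2 mm) (value of joint pump below 0.002 m), for 0.1 s.
4. second stroke: with the lid seated, the pump plunger is right down at its stop (12 of its 14 mm or more) (all of step 2), for 0.1 s.
5. after the second stroke the plunger has risen all the way again (within 2 mm) (value of joint pump below 0.002 m), for 0.1 s.
6. third stroke: with the lid seated, the pump plunger is right down at its stop (12 of its 14 mm or more) (all of step 4), for 0.1 s.
7. after the third stroke the plunger has risen all the way again (within 2 mm) (value of joint pump below 0.002 m), for 0.1 s.
At the end, for the whole second after the job is handed in: Drip tray flat on the canister's floor (origin 1 to 7.5 mm above its origin); every block present inside; lid seated (origin 59 to 64.5 mm above the canister's, within 7 mm of centred each way, level within 2 degrees); plunger up within 2 mm; canister upright on the counter, at rest (x of tray in the frame of canister between -0.012 and 0.012 m and y of tray in the frame of canister between -0.012 and 0.012 m and z of tray in the frame of canister between 0.001 and 0.0075 m and angle between the z axis of tray and the z axis of canister, either way round below 0.05 rad and x of cheese1 in the frame of canister between -0.108 and 0.108 m and y of cheese1 in the frame of canister between -0.068 and 0.068 m and z of cheese1 in the frame of canister between 0.002 and 0.065 m and x of cheese2 in the frame of canister between -0.108 and 0.108 m and y of cheese2 in the frame of canister between -0.068 and 0.068 m and z of cheese2 in the frame of canister between 0.002 and 0.065 m and x of cheese3 in the frame of canister between -0.108 and 0.108 m and y of cheese3 in the frame of canister between -0.068 and 0.068 m and z of cheese3 in the frame of canister between 0.002 and 0.065 m and x of cheese4 in the frame of canister between -0.108 and 0.108 m and y of cheese4 in the frame of canister between -0.068 and 0.068 m and z of cheese4 in the frame of canister between 0.002 and 0.065 m and x of cheese5 in the frame of canister between -0.108 and 0.108 m and y of cheese5 in the frame of canister between -0.068 and 0.068 m and z of cheese5 in the frame of canister between 0.002 and 0.065 m and x of lid in the frame of canister between -0.007 and 0.007 m and y of lid in the frame of canister between -0.007 and 0.007 m and z of lid in the frame of canister between 0.059 and 0.0645 m and angle between the z axis of lid and the z axis of canister, either way round below 0.035 rad and angle between each of lid, canister's own z axis and vertical below 0.05 rad and value of joint pump below 0.002 m and height (world z) of canister below 0.005 m and linear speed of each of canister, lid below 0.02 m/s); the robot touches nothing.
It fails at once if the mill, shaker or bowl is moved more than 3 cm or tipped over (distance of any of mill, shaker, bowl from where it was at the start of the episode above 0.03 m or angle between any of mill, shaker, bowl's own z axis and vertical above 0.5 rad).
Of cheese1, cheese2, cheese3, cheese4, cheese5 only 3 to 5 are there at a start; the rules pass over those that are not, and their reading is None.
At some moment in a run one of canister, lid, tray, cheese1, cheese2, cheese3, cheese4, cheese5 may be knocked a few centimetres aside while the robot is not near it.
Once in a run the grip may slacken for a moment while it holds something.
It also fails if it takes over 210 s, if anything falls off the work surface, if the arm or the gripper's body presses on something with over 40 N, if the wrist force passes 120 N, or if a joint passes its speed limit or range.

ROBOT

A 6-joint arm with a two-finger parallel gripper is mounted at the origin on the work surface. World frame = base frame: x ahead of the robot, y to its left, z up, the work surface at z = 0. Lengths are in m, angles in degrees, forces in N, time in s.
With the tool pointing down it reaches from about 0.375 to 0.9 m from the base axis. Payload 3.1 kg.
Tool frame: the origin (TCP) lies between the finger pads; the fingertips stand 19 mm ahead of it and the grasp point (between the pads) is the TCP; z points along the fingers, x is the direction in which the jaws open and shut, and the axes are right-handed (so a half turn about z gives the same grasp; the last joint's range is limited). The gripper opens to 87 mm and grips with 3 to 60 N. Pads are 19 mm wide; open, the fingers measure 117 mm over their backs; the gripper's body (75 mm by 190 mm) begins 51 mm behind the grasp point.
Start: joints at [-78.237, 30.224, 82.088, -0, 67.689, -10.227], TCP at [0.234, -0.579, 0.242] pointing down, gripper open.
Joint ranges: [-176.69, 176.69], [-43.24, 126.21], [12.49, 139.97], [-82, 262], [0, 151.66], [-163.58, 163.58]. Speed limits (degrees/s): [159.86, 159.86, 180, 180, 180, 180].

INTERFACE

Orientations are given as a 3x3 rotation matrix whose columns are the frame's x, y, z axes.
In Python, from rig import read_state, capture, camera_info, hand_in, spot_in, silhouettes gives the robot as it stands.
- The arm moves only by the shell command python3 -m jog 'ROWS'. ROWS is text: rows parted by semicolons, each of 7 numbers parted by spaces: the shift along the tool's x, y, z in m, then the turn, a rotation vector about the tool's x, y, z in degrees, then the opening, from 0 (shut) to 1 (fully open). A call has 1 to 8 rows; each row is the pose to reach, as a shift and turn from the pose commanded when the call began, along the tool's axes at that moment; what a row does not reach only later rows make up. A row lasts 1/8 s, in which the tool goes at most 62.5 mm and 10.7 degrees, less where a joint would pass 70% of its speed; a pose out of reach is approached as far as the arm can. A call with a gripper value outside its range is refused whole. The fingers move at their own pace and stop on an object; the grip force is fixed at half the most. Time passes only in rows, so rows that repeat a pose let the fingers close. It gives the time, the measured TCP pose, the force and the opening at its end, in the units of the state.
- read_state(): the state, without advancing time (a new reading comes with each control period).
- capture(name): name is "side" or "top" or "wrist"; returns (picture, depth): 420x560x3 uint8, red, green, blue; 420x560 float32, m along the optical axis (not along the pixel's ray), 0 where there is no reading.
- camera_info(name): a dict with "vfov" (degrees; the focal length in pixels is half the picture's height over the tangent of half this angle, whatever the lens; pixels are square), "cx", "cy" (the principal point, pixels), "dist" ([k1, k2, p1, p2, k3] as OpenCV has them; the pictures are not rectified), "R" (3x3) and "t" (3): a world point X has camera coordinates R X + t; the wrist camera has in their place "tool_from_camera" (4x4, takes a point from camera to tool coordinates, whose origin is the TCP and whose axes are the tool frame's). Camera axes: x right, y down, z forward; pixel columns grow to the right and rows downward; lengths in m; the calibration is good to about 2 mm. A picture is of the moment at which its call begins: read the wrist's pose just before it. camera_info takes no time and is no camera call.
- hand_in(): hands the job in, once; it reports no verdict.
Trained networks look in the newest picture that a camera, given by its name, has taken for a name from the list of things; names that differ only in an ending like _2 or _b are one class to them, and where a whole thing is asked for, a point or a joint stands for the part that bears it (a point fixed in the world has none). Each returns a list of dicts, best first, with "score" (0 to 1); they miss things now and then, are a little off and sometimes report something else, mostly with a low value. They report only what shows in the picture. A call takes as long as a camera call. They do not tell look-alikes from the thing itself.
- spot_in(label, camera): "centre" ([x, y, z] in m, in world coordinates, good to about 4 mm: the middle of the surface that is visible of it).
- silhouettes(label, camera): "region" (420x560 bool, what is visible of it).
The state is a dict: "time_s": time; "joint_positions": joint angles; "qvel": joint speeds; "tau": joint torques, N m; "position": TCP position; "tcp_rot": TCP orientation; "force": force on the tool from outside, world axes, zero at the start; "moment": the same for the moment, N m; "opening": opening from 0.0 (shut) to 1.0 (fully open).
Only numpy, scipy, OpenCV 4.12 (cv2) and the standard library are available. Lean on these libraries where they do the work, as an engineer would, in place of code of your own. Each camera call takes 0.05 s, during which the arm holds its last target.

## Working session

There is one attempt and no reset: what is moved stays moved. The work goes in short steps, Python scripts to look and compute and a shell command to move; the robot and the scene stay as the last step left them, time stands still between calls to the robot, and variables do not carry over. Pictures are saved under pics/ and viewed, and the job is handed in when it is done.

```bash
mkdir -p pics; ls; python3 - <<'E'
from rig import *
import cv2
s=read_state(); print(s)
for n in ["side","top","wrist"]:
    p,d=capture(n); cv2.imwrite(f"pics/{n}0.png",p[:,:,::-1]); 
    i=camera_info(n); print(n,{k:(v.tolist() if hasattr(v,'tolist') else v) for k,v in i.items()})
E
```

```text
pics
{'time_s': 0.0, 'joint_positions': array([-7.82379010e+01,  3.02789594e+01,  8.21568177e+01,  6.11870853e-04,
        6.76880817e+01, -1.02278122e+01]), 'qvel': array([-0.04984638,  0.0279053 , -0.00921699, -0.04411156,  0.03592462,
        0.07454159]), 'tau': array([-1.54329937e-03, -4.40043175e+01, -1.76593924e+01,  6.32314011e-02,
        5.82140533e-02, -1.76581066e-04]), 'position': array([ 0.2339088 , -0.57883409,  0.24056926]), 'tcp_rot': array([[ 3.74439098e-01, -9.27251409e-01, -4.30995586e-04],
       [-9.27249073e-01, -3.74439139e-01,  2.11836427e-03],
       [-2.12563787e-03, -3.93558148e-04, -9.99997663e-01]]), 'force': array([ 0.2839911 ,  0.42786931, -0.05194834]), 'moment': array([-0.01151397, -0.05487923,  0.03806554]), 'opening': 0.9998402054645824}
side {'vfov': 43.05587886865103, 'cx': 277.07205983239714, 'cy': 200.59168272762804, 'dist': [-0.17533977581653576, 0.0, 0.0, 0.0, 0.0], 'R': [[-0.8281228941638926, -0.5603136699996262, 0.016157455652676535], [-0.4385789350427598, 0.6297141744091411, -0.6411774920292914], [0.3490859348332109, -0.5380600800651945, -
[... 258 characters left out ...]
 -0.9999997373960853, 0.000593669339688977], [-0.9852359189350568, -0.0005111499425104048, -0.1712014099414224], [0.1712016684373108, -0.0005137445833853174, -0.9852358726674462]], 't': [-0.08584520616348881, 0.6151316730047165, 0.9044168077603786]}
wrist {'vfov': 61.93173016730247, 'cx': 286.8542974836677, 'cy': 213.32107274840624, 'dist': [-0.06593304113722047, 0.0, 0.0, 0.0, 0.0], 'tool_from_camera': [[0.9999998522638146, 0.0005434572777282735, 1.1248773574402145e-05, 0.00033957565927722477], [-0.000528795562773031, 0.967811978554349, 0.25167378596502105, -0.06947880312999356], [0.00012588725278679842, -0.25167375473199777, 0.9678121229512971, -0.14345592872279955], [0.0, 0.0, 0.0, 1.0]]}
```

View pics/top0.png

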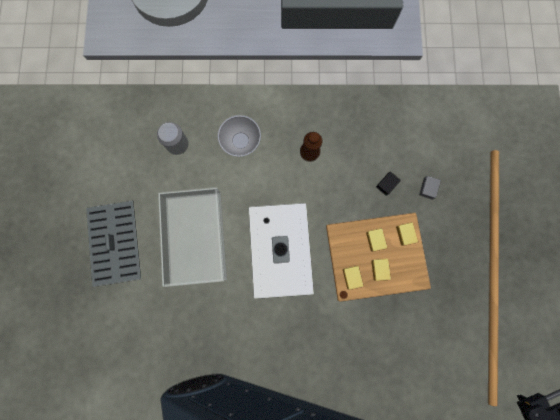

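View pics/side0.png

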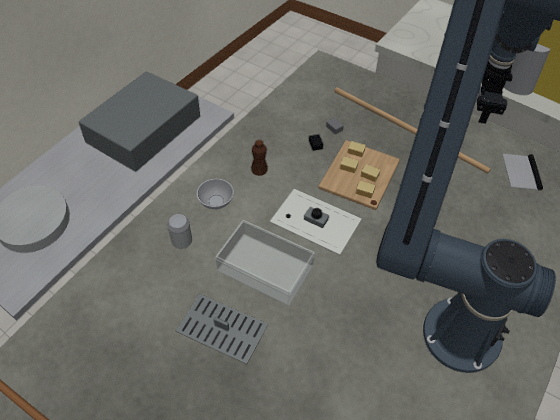

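View pics/wrist0.png

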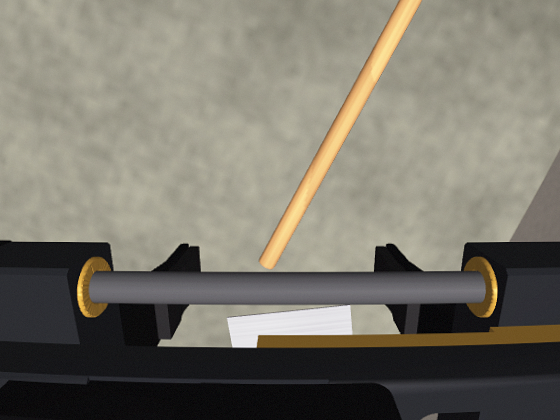

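The top view shows the tray at (113,243), the canister at (192,237), the lid at (281,250) and four cheese blocks on the board at (377,240), (407,234), (382,270) and (353,277). The black and grey look-alikes are at (389,183) and (430,187). Next I'll measure poses.

```bash
cat > h.py <<'E'
from rig import *
import numpy as np, cv2
def cam(n,st=None):
    i=camera_info(n); f=210/np.tan(np.radians(i['vfov'])/2)
    K=np.array([[f,0,i['cx']],[0,f,i['cy']],[0,0,1]]); D=np.array(i['dist'])
    if 'R' in i: R=np.array(i['R']); t=np.array(i['t']); W=np.eye(4); W[:3,:3]=R.T; W[:3,3]=-R.T@t
    else:
        T=np.eye(4); T[:3,:3]=st['tcp_rot']; T[:3,3]=st['position']; W=T@np.array(i['tool_from_camera'])
    return K,D,W
def cloud(n):
    st=read_state(); p,d=capture(n); K,D,W=cam(n,st)
    v,u=np.mgrid[:420,:560]; uv=np.stack([u,v],-1).reshape(-1,1,2).astype(np.float64)
    q=cv2.undistortPoints(uv,K,D).reshape(420,560,2)
    P=np.dstack([q*d[...,None],d]); P=P@W[:3,:3].T+W[:3,3]; P[d<=0]=np.nan
    return p,P,W,q
def onplane(W,q,z):
    r=q@W[:2,:2].T*0
    dirs=np.dstack([q,np.ones(q.shape[:2])])@W[:3,:3].T
    return W[:3,3]+dirs*((z-W[2,3])/dirs[...,2])[...,None]
def rect(P,pts=None):
    xy=(P[:,:2]*1000).astype(np.float32)
    (c,(w,h),a)=cv2.minAreaRect(xy)
    if w<h: w,h=h,w; a+=90
    a=(a+90)%180-90
    return np.round(c,1),round(w,1),round(h,1),round(a,1)  # mm, long, short, angle of long axis from world x
def sil(label,n,p,P,W,q,zlo,zhi,zpl,minscore=.3):
    for s in silhouettes(label,n):
        if s['score']<minscore: continue
        m=s['region']; A=P[m]; A=A[np.isfinite(A).all(1)]
        z=A[:,2]; k=(z>zlo)&(z<zhi)
        mm=m&(P[...,2]>zlo)&(P[...,2]<zhi)
        mm=cv2.morphologyEx(mm.astype(np.uint8),cv2.MORPH_OPEN,np.ones((3,3)))>0
        if mm.sum()<20: print(label,s['score'],'few',m.sum(),np.median(z)); continue
        v,u=np.nonzero(m)
        print(label,round(s['score'],2),'px',u.mean().round(),v.mean().round(),'zmed',np.median(z).round(4),'depthrect',rect(P[mm]),'planerect',rect(onplane(W,q,zpl)[mm]))
E
python3 - <<'E'
from h import *
p,P,W,q=cloud('top')
sil('cheese1','top',p,P,W,q,.03,.05,.040)
sil('lid','top',p,P,W,q,.007,.02,.014)
sil('housing_top','top',p,P,W,q,.03,.04,.036)
sil('tray','top',p,P,W,q,-.003,.012,.004)
sil('tray','top',p,P,W,q,.03,.05,.040)
sil('canister','top',p,P,W,q,.05,.08,.07)
sil('board','top',p,P,W,q,.005,.05,.015)
for l in ['mill','shaker','bowl','pump_top']: print(l,[(s['score'],s['centre']) for s in spot_in(l,'top')][:2])
E
```

```text
cheese1 0.9 px 381.0 270.0 zmed 0.0396 depthrect (array([ 454.5, -337.3]), 49.9, 36.8, 4.9) planerect (array([ 454.5, -336.4]), 49.7, 38.0, 5.0)
cheese1 0.9 px 352.0 278.0 zmed 0.0392 depthrect (array([ 435.8, -268.9]), 50.0, 36.6, 13.1) planerect (array([ 435.6, -267.9]), 49.9, 37.2, 12.3)
cheese1 0.79 px 377.0 240.0 zmed 0.0396 depthrect (array([ 526. , -329.7]), 49.4, 37.1, 14.0) planerect (array([ 525.7, -328.6]), 49.4, 38.3, 13.5)
cheese1 0.75 few 367 0.02433352675271555
cheese1 0.71 few 333 0.024407725109671652
cheese1 0.68 few 5876 0.014878902744484224
cheese1 0.65 px 406.0 234.0 zmed 0.0396 depthrect (array([ 540.8, -404.6]), 50.3, 36.3, 15.0) planerect (array([ 540.2, -403.3]), 49.9, 38.2, 13.1)
lid 0.64 px 280.0 251.0 zmed 0.0141 depthrect (array([503. , -95.2]), 226.0, 146.1, 4.1) planerect (array([502.9, -95.2]), 225.4, 145.6, 4.0)
housing_top 0.95 px 280.0 251.0 zmed 0.014 depthrect (array([503. , -95.1]), 63.9, 39.7, 4.1) planerect (array([502.8, -95.1]), 63.6, 39.6, 4.2)
tray 0.72 px 113.0 243.0 zmed 0.0037 depthrect (array([521.4, 327. ]), 202.3, 126.2, 9.1) planerect (array([520.8, 325. ]), 200.8, 124.8, 9.1)
tray 0.72 px 113.0 243.0 zmed 0.0037 depthrect (array([521.1, 324.8]), 37.4, 10.3, 8.6) planerect (array([520.9, 323. ]), 37.2, 12.1, 4.3)
canister 0.67 px 192.0 237.0 zmed 0.0048 depthrect (array([532. , 117.8]), 222.1, 143.0, 5.5) planerect (array([532. , 116.1]), 221.3, 143.8, 5.4)
board 0.96 px 377.0 257.0 zmed 0.0149 depthrect (array([ 487.4, -335.8]), 230.2, 190.0, -81.9) planerect (array([ 486.9, -334.8]), 230.1, 189.2, -82.3)
mill [(0.95, [0.743, -0.1704, 0.0973])]
shaker [(0.9, [0.7648, 0.171, 0.0849])]
bowl [(0.85, [0.7998, 0.0156, 0.0203])]
pump_top [(0.62, [0.5013, -0.0968, 0.0489])]
```

```bash
cat > go.py <<'E'
# usage: go.py x y z phi  (mm, deg) -> row from the present measured pose
import sys; from h import *
from scipy.spatial.transform import Rotation as Ro
a=list(map(float,sys.argv[1:])); st=read_state(); R=st['tcp_rot']; p=st['position']
for k in range(0,len(a),4):
    x,y,z,f=a[k:k+4]; f=np.radians(f); X=np.array([np.cos(f),np.sin(f),0]); Z=np.array([0,0,-1.])
    Rt=np.column_stack([X,np.cross(Z,X),Z])
    print('shift',np.round(R.T@(np.array([x,y,z])/1000-p),4),'turn',np.round(Ro.from_matrix(R.T@Rt).as_rotvec(degrees=True),1))
print('pos',np.round(p*1000,1),'phi',np.degrees(np.arctan2(R[1,0],R[0,0])).round(1),'tilt',R[2,:2].round(4),'F',st['force'].round(1),'op',round(st['opening'],3),'t',st['time_s'])
E
python3 go.py 480 -100 242 -81 521 325 200 -81
```

```text
shift [-3.525e-01 -4.076e-01 -4.000e-04] turn [-0. -0. 13.]
shift [-0.7312 -0.6048  0.0416] turn [-0. -0. 13.]
pos [ 234.1 -579.5  241.6] phi -68.0 tilt [ 0. -0.] F [ 0.1  0.5 -0. ] op 1.001 t 0.75
```

```bash
python3 -m jog '-0.352 -0.408 0 0 0 13 1;-0.352 -0.408 0 0 0 13 1;-0.352 -0.408 0 0 0 13 1;-0.352 -0.408 0 0 0 13 1;-0.352 -0.408 0 0 0 13 1;-0.352 -0.408 0 0 0 13 1;-0.352 -0.408 0 0 0 13 1;-0.352 -0.408 0 0 0 13 1'; python3 go.py 521 325 150 -81
```

```text
time_s: 1.75
position: [0.4638, -0.1332, 0.2419]
tcp_rot: [[0.156, -0.988, 0.001], [-0.988, -0.156, -0.001], [0.001, -0.001, -1.0]]
force: [-0.3, -0.9, -1.2]
opening: 1.0
shift [-0.4438 -0.1279  0.0917] turn [-0.1 -0.  -0. ]
pos [ 463.8 -133.2  241.9] phi -81.0 tilt [ 0.0009 -0.0011] F [-0.3 -0.9 -1.2] op 1.0 t 1.75
```

```bash
python3 -m jog '-0.444 -0.128 0.09 0 0 0 1;-0.444 -0.128 0.09 0 0 0 1;-0.444 -0.128 0.09 0 0 0 1;-0.444 -0.128 0.09 0 0 0 1;-0.444 -0.128 0.09 0 0 0 0.6;-0.444 -0.128 0.09 0 0 0 0.6;-0.444 -0.128 0.09 0 0 0 0.6;-0.444 -0.128 0.09 0 0 0 0.6'; python3 - <<'E'
from h import *
p,P,W,q=cloud('wrist'); cv2.imwrite('pics/w1.png',p[:,:,::-1])
sil('tray','wrist',p,P,W,q,.03,.05,.040)
sil('tray','wrist',p,P,W,q,-.003,.012,.004)
p,P,W,q=cloud('top')
sil('tray','top',p,P,W,q,.03,.05,.040)
sil('canister','top',p,P,W,q,.05,.08,.07)
sil('lid','top',p,P,W,q,.007,.02,.014)
E
python3 go.py 521 325 27 -81
```

```text
time_s: 2.75
position: [0.5197, 0.3269, 0.151]
tcp_rot: [[0.159, -0.987, 0.0], [-0.987, -0.159, 0.001], [-0.0, -0.0, -1.0]]
force: [-0.7, -0.6, 0.2]
opening: 0.65
tray 0.83 px 288.0 174.0 zmed 0.0044 depthrect (array([522. , 327.1]), 39.2, 9.3, 9.3) planerect (array([523. , 327.2]), 40.4, 9.2, 9.2)
tray 0.83 px 288.0 174.0 zmed 0.0044 depthrect (array([520.7, 326.4]), 202.6, 121.5, 9.2) planerect (array([521.9, 326.6]), 199.8, 120.2, 9.2)
tray 0.68 few 2742 0.0036699318514549217
canister 0.59 px 192.0 237.0 zmed 0.0047 depthrect (array([532.1, 117.5]), 221.9, 142.9, 5.3) planerect (array([532. , 116.1]), 221.3, 143.7, 5.4)
canister 0.32 px 280.0 249.0 zmed 0.0523 depthrect (array([502.9, -96.1]), 26.0, 22.9, -76.6) planerect (array([502., -96.]), 25.5, 22.5, -76.0)
shift [-0.0024 -0.0016  0.1248] turn [ 0.  -0.  -0.1]
pos [519.9 322.4 151.8] phi -81.1 tilt [0.0003 0.0003] F [ 1.1 -0.7  0.4] op 0.6 t 3.1
```

View pics/w1.png

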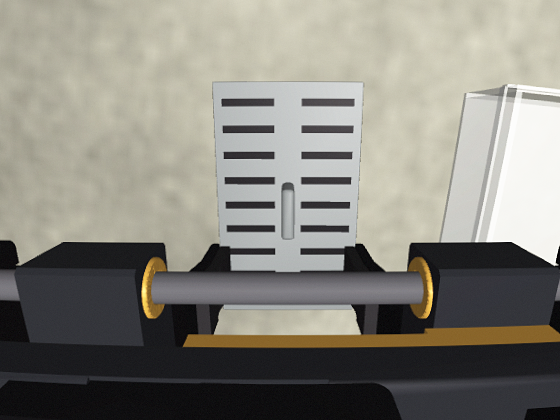

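The wrist view shows the tray under the gripper with its grip at (288,210), which agrees with the top camera. Descending and gripping.

```bash
python3 -m jog '-0.002 -0.002 0.06 0 0 0 0.6;-0.002 -0.002 0.1 0 0 0 0.5;-0.002 -0.002 0.124 0 0 0 0.5;-0.002 -0.002 0.124 0 0 0 0.5;-0.002 -0.002 0.124 0 0 0 0;-0.002 -0.002 0.124 0 0 0 0;-0.002 -0.002 0.124 0 0 0 0;-0.002 -0.002 0.124 0 0 0 0'; python3 go.py 521 325 180 -81
```

```text
time_s: 4.1
position: [0.5217, 0.3261, 0.0282]
tcp_rot: [[0.156, -0.988, 0.001], [-0.988, -0.156, 0.0], [-0.0, -0.001, -1.0]]
force: [0.7, 0.3, -0.1]
opening: 0.13
shift [ 0.001   0.0007 -0.1518] turn [-0.  0. -0.]
pos [521.7 326.1  28.2] phi -81.0 tilt [-0.0002 -0.0009] F [ 0.7  0.3 -0.1] op 0.13 t 4.1
```

```bash
python3 -m jog '0 0 -0.03 0 0 0 0;0 0 -0.08 0 0 0 0;0 0 -0.12 0 0 0 0;0 0 -0.15 0 0 0 0;0 0 -0.15 0 0 0 0'; python3 - <<'E'
from h import *
p,P,W,q=cloud('top');cv2.imwrite('pics/t2.png',p[:,:,::-1])
sil('tray','top',p,P,W,q,.1,.175,.15)
sil('canister','top',p,P,W,q,.05,.08,.07)
p,P,W,q=cloud('wrist'); cv2.imwrite('pics/w2.png',p[:,:,::-1])
sil('tray','wrist',p,P,W,q,.1,.17,.158)
E
python3 go.py 532 117 180 -84.6
```

```text
time_s: 4.72
position: [0.523, 0.3267, 0.1802]
tcp_rot: [[0.157, -0.988, 0.006], [-0.988, -0.156, 0.002], [-0.001, -0.006, -1.0]]
force: [0.1, 0.2, -0.1]
opening: 0.113
tray 0.66 px 85.0 244.0 zmed 0.1545 depthrect (array([523. , 325.9]), 200.6, 122.7, 8.9) planerect (array([523.3, 327.9]), 201.6, 122.0, 9.2)
canister 0.64 px 191.0 237.0 zmed 0.0046 depthrect (array([532.1, 117.2]), 221.9, 142.6, 5.4) planerect (array([532. , 116.1]), 221.3, 143.7, 5.4)
shift [ 0.2077  0.0211 -0.0041] turn [ 0.2 -0.1  3.6]
pos [520.3 325.5 175.6] phi -81.0 tilt [0.0009 0.0038] F [ 0.4  0.  -0.8] op 0.111 t 4.975
```

View pics/w2.png

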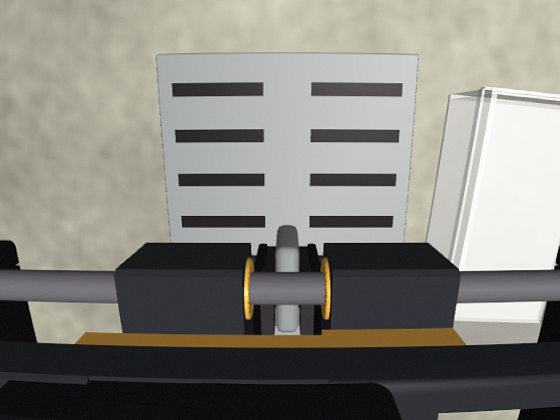

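The tray is held level, grip between the fingers at (287,280). Moving over the canister.

```bash
python3 -m jog '0.05 0.005 -0.004 0 0 1 0;0.1 0.01 -0.004 0 0 2 0;0.15 0.016 -0.004 0 0 3.6 0;0.19 0.02 -0.004 0 0 3.6 0;0.207 0.021 -0.004 0 0 3.6 0;0.207 0.021 -0.004 0 0 3.6 0;0.207 0.021 -0.004 0 0 3.6 0;0.207 0.021 -0.004 0 0 3.6 0'; python3 - <<'E'
from h import *
p,P,W,q=cloud('top');cv2.imwrite('pics/t3.png',p[:,:,::-1])
sil('tray','top',p,P,W,q,.1,.175,.155)
p,P,W,q=cloud('side');cv2.imwrite('pics/s3.png',p[:,:,::-1])
p,P,W,q=cloud('wrist'); cv2.imwrite('pics/w3.png',p[:,:,::-1])
sil('tray','wrist',p,P,W,q,.1,.17,.158)
E
python3 go.py 532 117 31 -84.6
```

```text
time_s: 5.98
position: [0.5329, 0.1196, 0.1814]
tcp_rot: [[0.096, -0.995, -0.0], [-0.995, -0.096, 0.0], [-0.0, 0.0, -1.0]]
force: [0.3, 0.5, 0.0]
opening: 0.112
tray 0.96 px 189.0 241.0 zmed 0.156 depthrect (array([533.8, 107.1]), 201.9, 105.1, 2.2) planerect (array([533.9, 106.5]), 202.5, 104.8, 1.6)
tray 0.81 px 287.0 150.0 zmed 0.1569 depthrect (array([561.6, 121.7]), 144.9, 120.4, 5.5) planerect (array([562.1, 121.9]), 142.6, 118.7, 5.5)
shift [0.0017 0.0012 0.1506] turn [-0.  0.  0.]
pos [533.  118.8 181.6] phi -84.6 tilt [-0.0001 -0.0001] F [-0.3 -1.3 -1.2] op 0.116 t 6.225
```

View pics/s3.png

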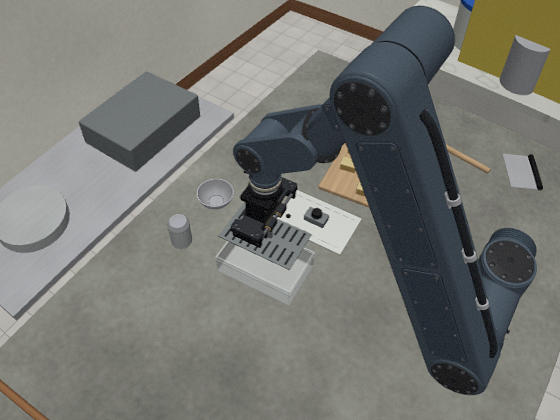

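View pics/w3.png

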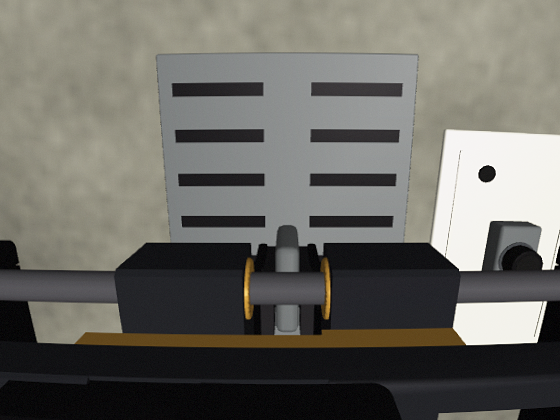

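```bash
python3 -m jog '0.002 0.001 0.05 0 0 0 0;0.002 0.001 0.08 0 0 0 0;0.002 0.001 0.1 0 0 0 0;0.002 0.001 0.115 0 0 0 0;0.002 0.001 0.125 0 0 0 0;0.002 0.001 0.135 0 0 0 0;0.002 0.001 0.143 0 0 0 0;0.002 0.001 0.147 0 0 0 0';  python3 go.py 532 117 32 -84.6
```

```text
time_s: 7.22
position: [0.5323, 0.1161, 0.0343]
tcp_rot: [[0.094, -0.996, 0.0], [-0.996, -0.094, -0.0], [0.0, -0.0, -1.0]]
force: [0.6, -0.1, -1.2]
opening: 0.114
shift [-0.0009  0.0002  0.0023] turn [-0. -0. -0.]
pos [532.3 116.1  34.3] phi -84.6 tilt [ 0. -0.] F [ 0.6 -0.1 -1.2] op 0.114 t 7.225
```

Low force. Seat and release, then lift.

```bash
python3 -m jog '0 0 0.002 0 0 0 0;0 0 0.002 0 0 0 0;0 0 0.002 0 0 0 0.3;0 0 0.002 0 0 0 0.3;0 0 0.002 0 0 0 0.3;0 0 -0.06 0 0 0 0.3;0 0 -0.12 0 0 0 0.5;0 0 -0.17 0 0 0 0.5'; python3 go.py 450 -80 240 -81
```

```text
time_s: 8.22
position: [0.5325, 0.1161, 0.2065]
tcp_rot: [[0.094, -0.996, 0.001], [-0.996, -0.094, 0.0], [0.0, -0.001, -1.0]]
force: [-0.3, 0.1, 0.2]
opening: 0.441
shift [ 0.1875  0.1005 -0.0336] turn [-0.1 -0.  -3.6]
pos [532.5 116.1 206.5] phi -84.6 tilt [ 0.0001 -0.001 ] F [-0.3  0.1  0.2] op 0.441 t 8.225
```

```bash
python3 -m jog '0.05 0.04 0 0 0 0 0.7;0.11 0.07 0 0 0 0 0.7;0.17 0.1 0 0 0 0 0.7;0.23 0.1 0 0 0 0 0.7;0.29 0.1 0 0 0 -3 0.7;0.35 0.1 0 0 0 -5 0.7;0.38 0.09 0 0 0 -7.5 0.7;0.38 0.09 0 0 0 -7.5 0.7'; python3 - <<'E'
from h import *
p,P,W,q=cloud('wrist'); cv2.imwrite('pics/w4.png',p[:,:,::-1])
sil('cheese1','wrist',p,P,W,q,.03,.045,.040)
p,P,W,q=cloud('top');cv2.imwrite('pics/t4.png',p[:,:,::-1])
sil('tray','top',p,P,W,q,-.003,.03,.008)
sil('tray','top',p,P,W,q,.035,.06,.044)
sil('canister','top',p,P,W,q,.05,.08,.07)
sil('cheese1','top',p,P,W,q,.03,.045,.040)
E
python3 go.py 436 -268 38 -77; tail -c 100 /dev/null
```

```text
time_s: 9.22
position: [0.4791, -0.2736, 0.2045]
tcp_rot: [[0.22, -0.976, 0.002], [-0.976, -0.22, -0.002], [0.002, -0.001, -1.0]]
force: [0.5, 0.6, 0.2]
opening: 0.699
cheese1 0.85 px 343.0 234.0 zmed 0.0401 depthrect (array([ 455.5, -336.3]), 50.3, 36.9, 4.7) planerect (array([ 456.6, -335.2]), 51.8, 37.7, 4.7)
cheese1 0.76 few 2207 0.024927527766049784
cheese1 0.71 px 270.0 240.0 zmed 0.0403 depthrect (array([ 437.2, -267.2]), 49.2, 36.1, 12.6) planerect (array([ 438.3, -267. ]), 51.1, 36.0, 12.7)
cheese1 0.69 px 440.0 166.0 zmed 0.04 depthrect (array([ 541.5, -403.7]), 50.1, 36.5, 12.1) planerect (array([ 541.4, -401.9]), 50.1, 39.5, 11.6)
cheese1 0.68 few 2652 0.024614359072314185
cheese1 0.58 px 357.0 163.0 zmed 0.0402 depthrect (array([ 527.4, -328.8]), 49.7, 37.2, 12.6) planerect (array([ 527.3, -328. ]), 49.4, 37.9, 12.8)
tray 0.72 px 195.0 239.0 zmed 0.0079 depthrect (array([533.1, 118.8]), 203.6, 116.1, 5.5) planerect (array([532.5, 117.8]), 202.1, 114.3, 5.4)
tray 0.72 px 195.0 239.0 zmed 0.0079 depthrect (array([531.8, 113.8]), 38.8, 9.7, 2.4) planerect (array([531.7, 113.1]), 38.9, 9.6, 2.1)
canister 0.89 px 185.0 232.0 zmed 0.0396 depthrect (array([532.1, 117.7]), 221.6, 143.0, 5.4) planerect (array([532.1, 116.1]), 221.0, 143.7, 5.4)
cheese1 0.82 few 309 0.024502863384141982
cheese1 0.56 few 355 0.024459954874694545
shift [-0.0106  0.0407  0.1666] turn [ 0.  0. -0.]
pos [ 478.1 -269.2  204.6] phi -77.0 tilt [-0.0006  0.0004] F [-0.  -0.2 -0.8] op 0.7 t 9.575
```

View pics/t4.png

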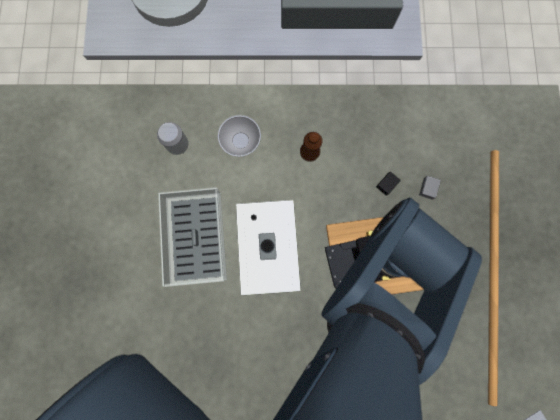

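View pics/w4.png

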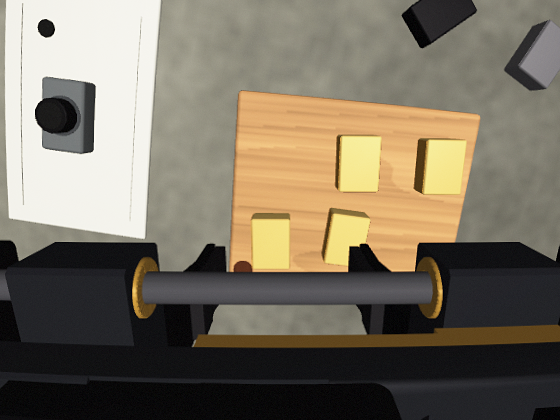

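The top view shows the tray lying in the canister. The lid has been knocked aside to (267,247), so I'll re-measure it later. The wrist view shows the first block at (270,240). Picking it.

```bash
python3 -m jog '-0.01 0.04 0.04 0 0 0 0.6;-0.01 0.041 0.09 0 0 0 0.6;-0.01 0.041 0.13 0 0 0 0.6;-0.01 0.041 0.155 0 0 0 0.6;-0.01 0.041 0.166 0 0 0 0.6;-0.01 0.041 0.166 0 0 0 0.6;-0.01 0.041 0.166 0 0 0 0;-0.01 0.041 0.166 0 0 0 0';python3 -m jog '0 0 0 0 0 0 0;0 0 0 0 0 0 0;0 0 -0.03 0 0 0 0;0 0 -0.08 0 0 0 0;0 0 -0.14 0 0 0 0;0 0 -0.16 0 0 0 0';  python3 go.py 436 -268 200 -77
```

```text
time_s: 10.58
position: [0.4367, -0.2704, 0.0396]
tcp_rot: [[0.223, -0.975, 0.001], [-0.975, -0.223, -0.001], [0.002, -0.001, -1.0]]
force: [-0.8, 0.4, 0.2]
opening: 0.453
time_s: 11.32
position: [0.4375, -0.2713, 0.2023]
tcp_rot: [[0.223, -0.975, 0.005], [-0.975, -0.223, -0.005], [0.006, -0.004, -1.0]]
force: [-0.2, 0.2, -1.4]
opening: 0.41
shift [-0.0035  0.0007  0.0023] turn [-0.2 -0.3 -0.1]
pos [ 437.5 -271.3  202.3] phi -77.1 tilt [ 0.0059 -0.0038] F [-0.2  0.2 -1.4] op 0.41 t 11.325
```

```bash
python3 go.py 590 88.4 200 5.4
```

```text
shift [-0.3166 -0.2289  0.0013] turn [  0.1  -0.4 -82.5]
pos [ 437.5 -271.3  202.3] phi -77.1 tilt [ 0.0059 -0.0038] F [-0.2  0.2 -1.4] op 0.41 t 11.325
```

```bash
python3 -m jog '-0.04 -0.028 0 0 0 -10 0;-0.08 -0.057 0 0 0 -20 0;-0.12 -0.086 0 0 0 -30 0;-0.16 -0.114 0 0 0 -40 0;-0.2 -0.143 0 0 0 -50 0;-0.24 -0.172 0 0 0 -60 0;-0.28 -0.2 0 0 0 -70 0;-0.31 -0.225 0 0 0 -80 0'; python3 -m jog '0 0 0 0 0 0 0;0 0 0 0 0 0 0'; python3 - <<'E'
from h import *
p,P,W,q=cloud('wrist'); cv2.imwrite('pics/w5.png',p[:,:,::-1])
E
python3 go.py 590 88.4 33 5.4
```

```text
time_s: 12.32
position: [0.5864, 0.0843, 0.1985]
tcp_rot: [[0.998, 0.057, -0.0], [0.057, -0.998, -0.0], [-0.0, -0.0, -1.0]]
force: [0.9, -0.1, -0.3]
opening: 0.411
time_s: 12.58
position: [0.5856, 0.082, 0.1982]
tcp_rot: [[0.999, 0.05, -0.001], [0.05, -0.999, -0.001], [-0.001, 0.0, -1.0]]
force: [0.1, -0.1, -0.6]
opening: 0.413
shift [ 0.005  -0.0067  0.1653] turn [ 0.   0.1 -2.6]
pos [585.6  81.5 198.3] phi 2.8 tilt [-0.0013  0.0003] F [-0.8 -0.1 -1. ] op 0.408 t 12.625
```

View pics/w5.png

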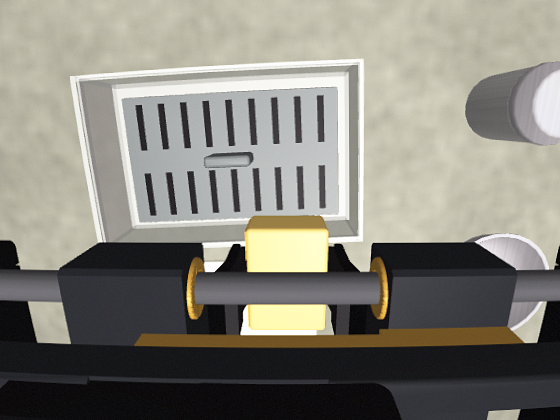

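The wrist view shows the tray flat and centred in the canister, with the block held at (287,270). Lowering.

```bash
python3 -m jog '0.005 -0.007 0.03 0 0 -2.6 0;0.005 -0.007 0.08 0 0 -2.6 0;0.005 -0.007 0.11 0 0 -2.6 0;0.005 -0.007 0.135 0 0 -2.6 0;0.005 -0.007 0.155 0 0 -2.6 0;0.005 -0.007 0.164 0 0 -2.6 0;0.005 -0.007 0.164 0 0 -2.6 0;0.005 -0.007 0.164 0 0 -2.6 0'; python3 -m jog '0 0 0 0 0 0 0.52;0 0 0 0 0 0 0.52;0 0 0 0 0 0 0.52;0 0 -0.05 0 0 0 0.52;0 0 -0.11 0 0 0 0.6;0 0 -0.165 0 0 0 0.6'; python3 go.py 455 -336.5 200 -85.2
```

```text
time_s: 13.62
position: [0.5916, 0.0892, 0.0354]
tcp_rot: [[0.995, 0.095, 0.002], [0.095, -0.995, -0.0], [0.002, 0.0, -1.0]]
force: [0.6, -0.0, 0.7]
opening: 0.406
time_s: 14.38
position: [0.5909, 0.0896, 0.2014]
tcp_rot: [[0.995, 0.096, 0.0], [0.096, -0.995, 0.0], [0.0, 0.0, -1.0]]
force: [-0.3, 0.8, -1.0]
opening: 0.588
shift [-0.1761  0.4112  0.0014] turn [-0.  -0.  90.7]
pos [590.9  89.6 201.4] phi 5.5 tilt [0.0002 0.    ] F [-0.3  0.8 -1. ] op 0.588 t 14.375
```

```bash
python3 -m jog '-0.02 0.047 0 0 0 10.5 0.6;-0.04 0.094 0 0 0 21 0.6;-0.06 0.14 0 0 0 31.5 0.6;-0.08 0.187 0 0 0 42 0.6;-0.1 0.234 0 0 0 52.5 0.6;-0.12 0.28 0 0 0 63 0.6;-0.14 0.327 0 0 0 73.5 0.6;-0.16 0.374 0 0 0 84 0.6'; python3 -m jog '0 0 0 0 0 0 0.6;0 0 0 0 0 0 0.6';python3 - <<'E'
from h import *
p,P,W,q=cloud('wrist'); cv2.imwrite('pics/w6.png',p[:,:,::-1])
sil('cheese1','wrist',p,P,W,q,.03,.045,.040)
E
python3 go.py 455.5 -336.5 38 -85.2
```

```text
time_s: 15.38
position: [0.4668, -0.2994, 0.1997]
tcp_rot: [[0.193, -0.981, 0.0], [-0.981, -0.193, -0.0], [0.0, -0.0, -1.0]]
force: [0.4, 0.0, -0.1]
opening: 0.598
time_s: 15.62
position: [0.4672, -0.2975, 0.1994]
tcp_rot: [[0.199, -0.98, -0.001], [-0.98, -0.199, 0.001], [-0.001, 0.0, -1.0]]
force: [0.1, 0.2, -0.3]
opening: 0.601
cheese1 0.96 few 627 0.02337820327745832
cheese1 0.83 px 325.0 220.0 zmed 0.0402 depthrect (array([ 455.6, -336. ]), 50.0, 36.1, 4.5) planerect (array([ 456.5, -335.5]), 51.4, 36.7, 4.5)
cheese1 0.74 few 3071 0.024695650661140267
cheese1 0.62 px 336.0 143.0 zmed 0.0402 depthrect (array([ 527.2, -328.7]), 50.1, 36.7, 12.2) planerect (array([ 527.2, -328.4]), 50.0, 36.7, 12.5)
cheese1 0.57 px 421.0 144.0 zmed 0.04 depthrect (array([ 541.8, -403.7]), 49.7, 37.0, 11.9) planerect (array([ 541.6, -402.2]), 49.4, 39.1, 11.9)
shift [0.0369 0.0198 0.1614] turn [0.  0.1 6.8]
pos [ 467.5 -296.6  199.5] phi -78.4 tilt [-0.001   0.0004] F [ 0.4  0.3 -0.7] op 0.6 t 15.725
```

View pics/w6.png

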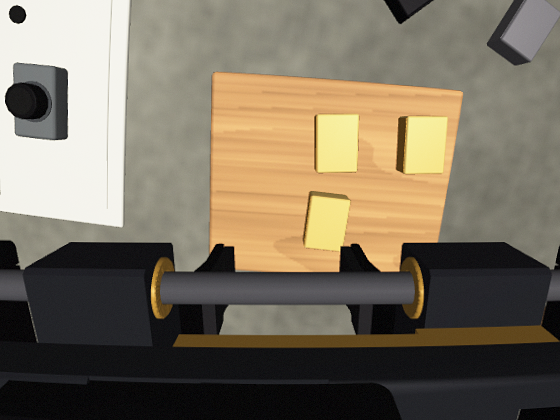

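The wrist view shows three blocks left. The next one is at (327,222), where it was predicted to be.

```bash
python3 -m jog '0.037 0.02 0.04 0 0 7 0.6;0.037 0.02 0.09 0 0 7 0.6;0.037 0.02 0.13 0 0 7 0.6;0.037 0.02 0.15 0 0 7 0.6;0.037 0.02 0.161 0 0 7 0.6;0.037 0.02 0.161 0 0 7 0.6;0.037 0.02 0.161 0 0 7 0;0.037 0.02 0.161 0 0 7 0';python3 -m jog '0 0 0 0 0 0 0;0 0 0 0 0 0 0;0 0 -0.03 0 0 0 0;0 0 -0.08 0 0 0 0;0 0 -0.14 0 0 0 0;0 0 -0.16 0 0 0 0';  python3 go.py 583.6 156 200 5.4
```

```text
time_s: 16.73
position: [0.4559, -0.3387, 0.0397]
tcp_rot: [[0.079, -0.997, 0.001], [-0.997, -0.079, -0.002], [0.002, -0.001, -1.0]]
force: [0.8, 0.3, 0.6]
opening: 0.45
time_s: 17.48
position: [0.4565, -0.3397, 0.2025]
tcp_rot: [[0.078, -0.997, 0.005], [-0.997, -0.078, -0.005], [0.006, -0.004, -1.0]]
force: [0.3, 0.3, -0.6]
opening: 0.411
shift [-4.843e-01 -1.654e-01  4.000e-04] turn [  0.1  -0.5 -90.9]
pos [ 456.5 -339.7  202.5] phi -85.5 tilt [ 0.0057 -0.0043] F [ 0.3  0.3 -0.6] op 0.411 t 17.475
```

```bash
python3 -m jog '-0.054 -0.018 0 0 0 -10 0;-0.108 -0.037 0 0 0 -20 0;-0.162 -0.055 0 0 0 -30 0;-0.216 -0.073 0 0 0 -40 0;-0.27 -0.092 0 0 0 -50 0;-0.324 -0.11 0 0 0 -60 0;-0.378 -0.128 0 0 0 -70 0;-0.432 -0.147 0 0 0 -80 0'; python3 go.py 583.6 156 200 5.4
```

```text
time_s: 18.48
position: [0.568, 0.1056, 0.1984]
tcp_rot: [[0.996, -0.09, -0.0], [-0.09, -0.996, -0.0], [-0.0, 0.0, -1.0]]
force: [1.1, -0.3, -0.1]
opening: 0.414
shift [ 0.011  -0.0516 -0.0016] turn [  0.    0.  -10.6]
pos [568.  105.6 198.4] phi -5.2 tilt [-0.0001  0.0003] F [ 1.1 -0.3 -0.1] op 0.414 t 18.475
```

```bash
python3 -m jog '0.01 -0.054 0 0 0 -10 0;0.01 -0.054 0.02 0 0 -10 0;0.01 -0.054 0.07 0 0 -10 0;0.01 -0.054 0.1 0 0 -10 0';  python3 go.py 583.6 156 33 5.4
```

```text
time_s: 18.98
position: [0.5817, 0.1569, 0.0964]
tcp_rot: [[0.997, 0.079, -0.003], [0.079, -0.997, -0.0], [-0.003, 0.0, -1.0]]
force: [0.2, -0.2, -0.4]
opening: 0.412
shift [0.002  0.001  0.0634] turn [ 0.   0.2 -0.9]
pos [581.7 156.9  96.4] phi 4.5 tilt [-0.003   0.0002] F [ 0.2 -0.2 -0.4] op 0.412 t 18.975
```

```bash
python3 -m jog '0.002 0.001 0.03 0 0 -1 0;0.002 0.001 0.05 0 0 -1 0;0.002 0.001 0.064 0 0 -1 0;0.002 0.001 0.064 0 0 -1 0';python3 -m jog '0 0 0 0 0 0 0.52;0 0 0 0 0 0 0.52;0 0 0 0 0 0 0.52;0 0 -0.05 0 0 0 0.52;0 0 -0.11 0 0 0 0.6;0 0 -0.165 0 0 0 0.6'; python3 go.py 527 -328.7 200 -77.5
```

```text
time_s: 19.48
position: [0.585, 0.1558, 0.0339]
tcp_rot: [[0.995, 0.096, -0.001], [0.096, -0.995, -0.0], [-0.001, 0.0, -1.0]]
force: [0.3, 0.2, -0.4]
opening: 0.414
time_s: 20.23
position: [0.5852, 0.1559, 0.2017]
tcp_rot: [[0.995, 0.096, 0.001], [0.096, -0.995, 0.0], [0.001, -0.0, -1.0]]
force: [0.0, -0.3, -0.0]
opening: 0.586
shift [-0.1043  0.4768  0.0016] turn [-0. -0. 83.]
pos [585.2 155.9 201.7] phi 5.5 tilt [ 0.0007 -0.    ] F [ 0.  -0.3 -0. ] op 0.586 t 20.225
```

```bash
python3 -m jog '-0.013 0.06 0 0 0 10.5 0.6;-0.026 0.12 0 0 0 21 0.6;-0.04 0.18 0 0 0 31.5 0.6;-0.053 0.24 0 0 0 42 0.6;-0.066 0.3 0 0 0 52.5 0.6;-0.08 0.36 0 0 0 63 0.6;-0.093 0.42 0 0 0 73.5 0.6;-0.104 0.477 0 0 0 83 0.6'; python3 -m jog '0 0 0 0 0 0 0.6;0 0 0 0 0 0 0.6';python3 - <<'E'
from h import *
p,P,W,q=cloud('wrist'); cv2.imwrite('pics/w7.png',p[:,:,::-1])
sil('cheese1','wrist',p,P,W,q,.03,.045,.040)
E
python3 go.py 527 -328.7 38 -77.5
```

```text
time_s: 21.22
position: [0.5267, -0.3309, 0.1999]
tcp_rot: [[0.21, -0.978, 0.0], [-0.978, -0.21, -0.0], [0.0, -0.0, -1.0]]
force: [1.0, -0.1, 1.0]
opening: 0.599
time_s: 21.48
position: [0.5268, -0.3284, 0.1994]
tcp_rot: [[0.216, -0.976, -0.001], [-0.976, -0.216, 0.001], [-0.001, 0.0, -1.0]]
force: [0.2, -0.1, 0.5]
opening: 0.602
cheese1 0.87 px 287.0 200.0 zmed 0.0402 depthrect (array([ 527.2, -328.4]), 49.4, 36.2, 12.8) planerect (array([ 527.8, -328.3]), 50.0, 36.0, 12.5)
cheese1 0.81 few 3018 0.02485058887605851
cheese1 0.8 px 371.0 203.0 zmed 0.0402 depthrect (array([ 541.2, -404.3]), 50.8, 37.1, 12.5) planerect (array([ 541.7, -403. ]), 50.5, 38.1, 12.5)
cheese1 0.57 few 2824 0.0250369927418701
shift [0.0017 0.0005 0.1615] turn [0.  0.1 0.1]
pos [ 527.2 -327.2  199.5] phi -77.4 tilt [-0.0013  0.0005] F [ 0.5  0.1 -0.3] op 0.603 t 21.575
```

```bash
python3 -m jog '0.001 0 0.04 0 0 0 0.6;0.001 0 0.09 0 0 0 0.6;0.001 0 0.13 0 0 0 0.6;0.001 0 0.15 0 0 0 0.6;0.001 0 0.161 0 0 0 0.6;0.001 0 0.161 0 0 0 0.6;0.001 0 0.161 0 0 0 0;0.001 0 0.161 0 0 0 0';python3 -m jog '0 0 0 0 0 0 0;0 0 0 0 0 0 0;0 0 -0.03 0 0 0 0;0 0 -0.08 0 0 0 0;0 0 -0.14 0 0 0 0;0 0 -0.16 0 0 0 0';  python3 go.py 480.4 78 200 5.4
```

```text
time_s: 22.58
position: [0.5282, -0.3305, 0.0399]
tcp_rot: [[0.216, -0.976, 0.002], [-0.976, -0.216, -0.002], [0.002, -0.001, -1.0]]
force: [0.4, 0.7, 0.3]
opening: 0.453
time_s: 23.32
position: [0.5291, -0.3312, 0.2028]
tcp_rot: [[0.216, -0.976, 0.005], [-0.976, -0.216, -0.005], [0.006, -0.004, -1.0]]
force: [-0.1, -0.6, -0.6]
opening: 0.41
shift [-0.4101 -0.041   0.0005] turn [  0.1  -0.5 -82.9]
pos [ 529.1 -331.2  202.8] phi -77.5 tilt [ 0.0061 -0.0042] F [-0.1 -0.6 -0.6] op 0.41 t 23.325
```

```bash
python3 -m jog '-0.05 -0.005 0 0 0 -10.3 0;-0.1 -0.01 0 0 0 -20.6 0;-0.155 -0.015 0 0 0 -31 0;-0.21 -0.02 0 0 0 -41.5 0;-0.26 -0.025 0 0 0 -52 0;-0.31 -0.03 0 0 0 -62 0;-0.36 -0.036 0 0 0 -72.5 0;-0.41 -0.041 0 0 0 -83 0'; python3 -m jog '0 0 0 0 0 0 0;0 0 0 0 0 0 0';python3 - <<'E'
from h import *
p,P,W,q=cloud('wrist'); cv2.imwrite('pics/w8.png',p[:,:,::-1])
E
python3 go.py 480.4 78 33 5.4
```

```text
time_s: 24.32
position: [0.4786, 0.0808, 0.1986]
tcp_rot: [[0.995, 0.101, 0.0], [0.101, -0.995, 0.0], [0.0, 0.0, -1.0]]
force: [1.1, 0.4, -0.3]
opening: 0.409
time_s: 24.58
position: [0.4791, 0.0791, 0.1986]
tcp_rot: [[0.995, 0.095, 0.0], [0.095, -0.995, -0.001], [0.0, 0.001, -1.0]]
force: [-0.3, -0.2, -0.5]
opening: 0.411
shift [0.001  0.0005 0.1656] turn [ 0. -0.  0.]
pos [479.3  78.5 198.6] phi 5.4 tilt [0.0003 0.0005] F [ 0.5 -0.7  0.1] op 0.412 t 24.625
```

View pics/w8.png

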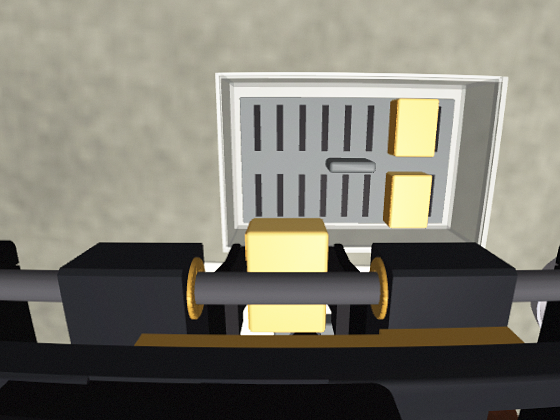

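The first two blocks lie flat in the canister at (415,127) and (409,200). Placing the third.

```bash
python3 -m jog '0.001 0 0.03 0 0 0 0;0.001 0 0.08 0 0 0 0;0.001 0 0.11 0 0 0 0;0.001 0 0.135 0 0 0 0;0.001 0 0.155 0 0 0 0;0.001 0 0.165 0 0 0 0;0.001 0 0.165 0 0 0 0;0.001 0 0.165 0 0 0 0'; python3 -m jog '0 0 0 0 0 0 0.52;0 0 0 0 0 0 0.52;0 0 0 0 0 0 0.52;0 0 -0.05 0 0 0 0.52;0 0 -0.11 0 0 0 0.6;0 0 -0.165 0 0 0 0.6'; python3 go.py 541.5 -404 200 -77.7
```

```text
time_s: 25.62
position: [0.4805, 0.0788, 0.0339]
tcp_rot: [[0.996, 0.094, 0.001], [0.094, -0.996, -0.0], [0.001, 0.0, -1.0]]
force: [0.3, -0.2, -0.5]
opening: 0.409
time_s: 26.38
position: [0.4797, 0.0795, 0.2003]
tcp_rot: [[0.995, 0.096, -0.0], [0.096, -0.995, 0.0], [-0.0, -0.0, -1.0]]
force: [0.9, 0.4, -0.3]
opening: 0.585
shift [1.520e-02 4.872e-01 3.000e-04] turn [ 0.   0.  83.2]
pos [479.7  79.5 200.3] phi 5.5 tilt [-0. -0.] F [ 0.9  0.4 -0.3] op 0.585 t 26.375
```

```bash
python3 -m jog '0.002 0.06 0 0 0 10.5 0.6;0.004 0.12 0 0 0 21 0.6;0.006 0.18 0 0 0 31.5 0.6;0.008 0.24 0 0 0 42 0.6;0.01 0.3 0 0 0 52.5 0.6;0.012 0.36 0 0 0 63 0.6;0.014 0.42 0 0 0 73.5 0.6;0.015 0.48 0 0 0 83 0.6'; python3 -m jog '0 0 0 0 0 0 0.6;0 0 0 0 0 0 0.6';python3 - <<'E'
from h import *
p,P,W,q=cloud('wrist'); cv2.imwrite('pics/w9.png',p[:,:,::-1])
sil('cheese1','wrist',p,P,W,q,.03,.045,.040)
E
python3 go.py 541.5 -404 38 -77.5
```

```text
time_s: 27.38
position: [0.5406, -0.3986, 0.1984]
tcp_rot: [[0.211, -0.978, -0.0], [-0.978, -0.211, 0.001], [-0.001, -0.0, -1.0]]
force: [0.8, -0.8, 0.0]
opening: 0.599
time_s: 27.62
position: [0.5401, -0.3961, 0.1978]
tcp_rot: [[0.217, -0.976, -0.001], [-0.976, -0.217, 0.002], [-0.002, 0.001, -1.0]]
force: [-0.4, 0.7, 0.0]
opening: 0.598
cheese1 0.76 px 296.0 201.0 zmed 0.0402 depthrect (array([ 541.7, -404. ]), 49.4, 36.1, 12.4) planerect (array([ 542.2, -403.8]), 49.8, 35.9, 12.6)
cheese1 0.58 few 2871 0.02506341783239474
cheese1 0.56 few 2883 0.025004181625761873
shift [0.0093 0.0008 0.1602] turn [0.  0.1 0.1]
pos [ 540.4 -395.   198.3] phi -77.4 tilt [-0.0019  0.0009] F [ 0.3 -0.   0.7] op 0.601 t 27.725
```

View pics/w9.png

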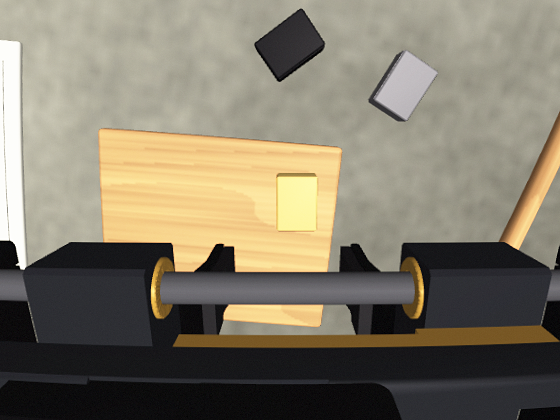

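One block is left on the board at (296,202). The look-alikes are untouched at (290,45) and (404,86).

```bash
python3 -m jog '0.009 0.001 0.04 0 0 0 0.6;0.009 0.001 0.09 0 0 0 0.6;0.009 0.001 0.13 0 0 0 0.6;0.009 0.001 0.15 0 0 0 0.6;0.009 0.001 0.16 0 0 0 0.6;0.009 0.001 0.16 0 0 0 0.6;0.009 0.001 0.16 0 0 0 0;0.009 0.001 0.16 0 0 0 0';python3 -m jog '0 0 0 0 0 0 0;0 0 0 0 0 0 0;0 0 -0.03 0 0 0 0;0 0 -0.08 0 0 0 0;0 0 -0.14 0 0 0 0;0 0 -0.16 0 0 0 0';  python3 go.py 474 145.6 200 5.4
```

```text
time_s: 28.72
position: [0.5424, -0.4066, 0.04]
tcp_rot: [[0.216, -0.976, 0.002], [-0.976, -0.216, -0.002], [0.002, -0.001, -1.0]]
force: [-0.3, 0.5, 1.0]
opening: 0.453
time_s: 29.48
position: [0.5433, -0.4076, 0.2031]
tcp_rot: [[0.216, -0.976, 0.005], [-0.976, -0.216, -0.006], [0.007, -0.004, -1.0]]
force: [0.2, -0.4, -0.8]
opening: 0.413
shift [-5.551e-01 -5.190e-02 -4.000e-04] turn [  0.1  -0.5 -82.9]
pos [ 543.3 -407.6  203.1] phi -77.5 tilt [ 0.0067 -0.0041] F [ 0.2 -0.4 -0.8] op 0.413 t 29.475
```

```bash
python3 -m jog '-0.06 -0.006 0 0 0 -10.3 0;-0.12 -0.012 0 0 0 -20.6 0;-0.18 -0.017 0 0 0 -31 0;-0.24 -0.023 0 0 0 -41.5 0;-0.3 -0.028 0 0 0 -52 0;-0.36 -0.034 0 0 0 -62 0;-0.42 -0.04 0 0 0 -72.5 0;-0.48 -0.045 0 0 0 -83 0'; python3 -m jog '0 -0.05 0 0 0 0 0;0 -0.075 0 0 0 0 0;0 -0.075 0 0 0 0 0;0 -0.075 0 0 0 0 0';python3 - <<'E'
from h import *
p,P,W,q=cloud('wrist'); cv2.imwrite('pics/w10.png',p[:,:,::-1])
E
python3 go.py 474 145.6 33 5.4
```

```text
time_s: 30.48
position: [0.4815, 0.0741, 0.1986]
tcp_rot: [[0.995, 0.101, 0.001], [0.101, -0.995, -0.0], [0.001, 0.0, -1.0]]
force: [1.1, -0.1, 0.6]
opening: 0.41
time_s: 30.98
position: [0.4747, 0.1465, 0.1984]
tcp_rot: [[0.995, 0.096, -0.0], [0.096, -0.995, -0.001], [-0.0, 0.001, -1.0]]
force: [0.0, 0.4, -1.2]
opening: 0.411
shift [-0.0009  0.0004  0.1655] turn [0. 0. 0.]
pos [474.9 146.2 198.5] phi 5.4 tilt [-0.      0.0004] F [ 1.4 -0.1 -0.6] op 0.412 t 31.025
```

```bash
python3 -m jog '-0.001 0 0.03 0 0 0 0;-0.001 0 0.08 0 0 0 0;-0.001 0 0.11 0 0 0 0;-0.001 0 0.135 0 0 0 0;-0.001 0 0.155 0 0 0 0;-0.001 0 0.165 0 0 0 0;-0.001 0 0.165 0 0 0 0;-0.001 0 0.165 0 0 0 0'; python3 -m jog '0 0 0 0 0 0 0.52;0 0 0 0 0 0 0.52;0 0 0 0 0 0 0.52;0 0 -0.05 0 0 0 0.52;0 0 -0.11 0 0 0 0.6;0 0 -0.165 0 0 0 0.8'; python3 go.py 503 -65 200 -86
```

```text
time_s: 32.02
position: [0.4743, 0.1465, 0.0339]
tcp_rot: [[0.995, 0.095, 0.001], [0.095, -0.995, 0.0], [0.001, 0.0, -1.0]]
force: [-0.0, 0.1, -1.2]
opening: 0.411
time_s: 32.78
position: [0.4735, 0.147, 0.2003]
tcp_rot: [[0.995, 0.096, 0.0], [0.096, -0.995, 0.0], [0.0, -0.0, -1.0]]
force: [0.4, 0.3, -0.1]
opening: 0.638
shift [0.0091 0.2139 0.0003] turn [-0.  -0.  91.5]
pos [473.5 147.  200.3] phi 5.5 tilt [ 0. -0.] F [ 0.4  0.3 -0.1] op 0.638 t 32.775
```

```bash
python3 -m jog '0 0.03 0 0 0 10.5 0.8;0 0.055 0 0 0 21 0.8;0 0.08 0 0 0 31.5 0.8;0 0.11 0 0 0 42 0.8;0 0.14 0 0 0 52.5 0.8;0 0.17 0 0 0 63 0.8;0 0.2 0 0 0 73.5 0.8;0.009 0.214 0 0 0 83 0.8'; python3 -m jog '0 0 0 0 0 8.5 0.8;0 0 0 0 0 8.5 0.8;0 0 0 0 0 8.5 0.8';python3 - <<'E'
from h import *
p,P,W,q=cloud('wrist'); cv2.imwrite('pics/w11.png',p[:,:,::-1])
sil('lid','wrist',p,P,W,q,.007,.02,.014)
sil('housing_top','wrist',p,P,W,q,.03,.04,.036)
p,P,W,q=cloud('top'); cv2.imwrite('pics/t11.png',p[:,:,::-1])
sil('canister','top',p,P,W,q,.05,.08,.07)
sil('lid','top',p,P,W,q,.007,.02,.014)
sil('cheese1','top',p,P,W,q,.005,.05,.033)
E
python3 go.py 503 -65 36 -86
```

```text
time_s: 33.78
position: [0.5027, -0.0665, 0.1985]
tcp_rot: [[0.209, -0.978, -0.001], [-0.978, -0.209, 0.0], [-0.0, 0.001, -1.0]]
force: [-0.3, 0.2, 0.2]
opening: 0.799
time_s: 34.15
position: [0.5028, -0.0649, 0.1985]
tcp_rot: [[0.072, -0.997, -0.0], [-0.997, -0.072, 0.0], [-0.0, 0.0, -1.0]]
force: [0.9, 0.1, -0.3]
opening: 0.8
lid 0.78 px 285.0 164.0 zmed 0.0145 depthrect (array([525. , -61.1]), 198.5, 146.7, 4.2) planerect (array([525.1, -61. ]), 197.9, 145.9, 4.2)
lid 0.69 px 90.0 138.0 zmed 0.0084 depthrect (array([532.2, 127.7]), 199.1, 97.4, 5.4) planerect (array([533. , 124.4]), 195.4, 94.9, 5.3)
housing_top 0.61 px 285.0 164.0 zmed 0.0145 depthrect (array([511.8, -61.7]), 64.4, 39.9, 3.5) planerect (array([512.2, -61.5]), 63.4, 39.7, 4.2)
canister 0.64 px 179.0 228.0 zmed 0.0373 depthrect (array([532.2, 117.5]), 222.0, 142.3, 5.4) planerect (array([532.1, 116.2]), 221.2, 143.6, 5.4)
canister 0.31 few 1406 0.013802837604466878
lid 0.67 px 265.0 270.0 zmed 0.0138 depthrect (array([511. , -62.9]), 226.1, 145.9, 4.2) planerect (array([510.7, -63. ]), 225.5, 145.5, 4.2)
lid 0.52 f
[... 197 characters left out ...]
0 zmed 0.0325 depthrect (array([590.7,  90.9]), 51.8, 36.5, -85.5) planerect (array([590.4,  89.2]), 46.9, 37.4, -88.5)
cheese1 0.7 px 429.0 188.0 zmed 0.0242 depthrect (array([ 659.9, -475.2]), 49.1, 37.5, -18.0) planerect (array([ 656.6, -468.2]), 53.4, 41.5, -19.1)
cheese1 0.67 px 180.0 216.0 zmed 0.0324 depthrect (array([586. , 152.1]), 49.7, 41.1, -87.9) planerect (array([583.9, 150.5]), 51.8, 39.4, -87.3)
cheese1 0.5 px 179.0 261.0 zmed 0.0326 depthrect (array([475.2, 146.3]), 42.1, 39.5, -89.9) planerect (array([474.2, 145.9]), 41.2, 37.7, -87.4)
shift [-0.000e+00  1.000e-04  1.626e-01] turn [0. 0. 0.]
pos [503.1 -65.  198.6] phi -86.0 tilt [-0.  0.] F [-0.9 -0.2 -0.3] op 0.804 t 34.5
```

View pics/w11.png

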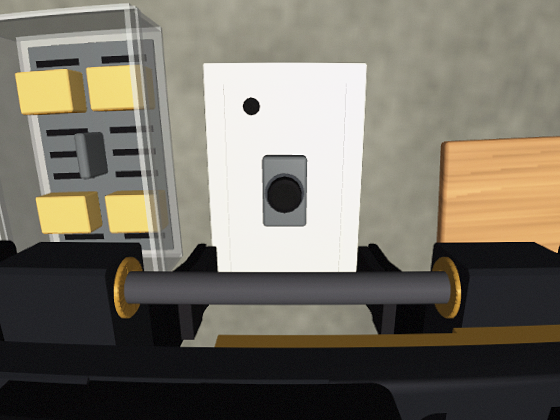

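View pics/t11.png

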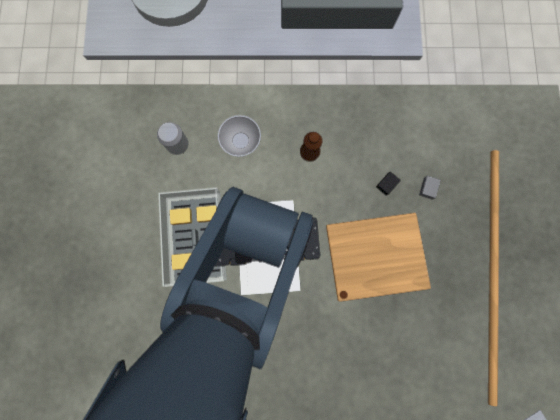

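All four blocks lie flat in the canister and the board is empty. The lid is now at (511.5,-62) mm, at 4.2°. Gripping its housing.

```bash
python3 go.py 511.7 -61.9 36.5 -85.8; python3 -m jog '-0.004 -0.008 0.04 0 0 0 0.65;-0.004 -0.008 0.09 0 0 0 0.65;-0.004 -0.008 0.13 0 0 0 0.65;-0.004 -0.008 0.15 0 0 0 0.65;-0.004 -0.008 0.162 0 0 0 0.65;-0.004 -0.008 0.162 0 0 0 0.65;-0.004 -0.008 0.162 0 0 0 0;-0.004 -0.008 0.162 0 0 0 0';python3 -m jog '0 0 0 0 0 0 0;0 0 0 0 0 0 0;0 0 -0.03 0 0 0 0;0 0 -0.08 0 0 0 0;0 0 -0.14 0 0 0 0;0 0 -0.16 0 0 0 0;0 0 -0.16 0 0 0 0';  python3 go.py 532 117 200 -84.6; python3 - <<'E'
from h import *
p,P,W,q=cloud('wrist'); cv2.imwrite('pics/w12.png',p[:,:,::-1])
sil('lid','wrist',p,P,W,q,.15,.2,.175)
p,P,W,q=cloud('side'); cv2.imwrite('pics/s12.png',p[:,:,::-1])
E
```

```text
shift [-0.0025 -0.0088  0.1621] turn [ 0.   0.  -0.2]
pos [503.1 -65.  198.6] phi -86.0 tilt [-0.  0.] F [-0.9 -0.2 -0.3] op 0.804 t 34.5
time_s: 35.5
position: [0.5115, -0.0609, 0.0375]
tcp_rot: [[0.07, -0.998, 0.002], [-0.998, -0.07, -0.001], [0.001, -0.002, -1.0]]
force: [-0.5, -0.4, 0.1]
opening: 0.496
time_s: 36.38
position: [0.5113, -0.0606, 0.1978]
tcp_rot: [[0.07, -0.998, 0.003], [-0.998, -0.07, -0.001], [0.001, -0.003, -1.0]]
force: [0.7, 0.3, -4.1]
opening: 0.456
shift [-0.1758 -0.0331 -0.0023] turn [-0.2 -0.1 -1.4]
pos [511.3 -60.6 197.8] phi -86.0 tilt [ 0.001  -0.0029] F [ 0.7  0.3 -4.1] op 0.456 t 36.375
lid 0.74 few 1996 0.2123081244153377
lid 0.62 px 287.0 144.0 zmed 0.1748 depthrect (array([547.2, -58. ]), 154.9, 145.6, 4.1) planerect (array([546.9, -58.1]), 154.2, 144.2, 4.1)
lid 0.46 few 1654 0.03313509872107717
```

View pics/w12.png

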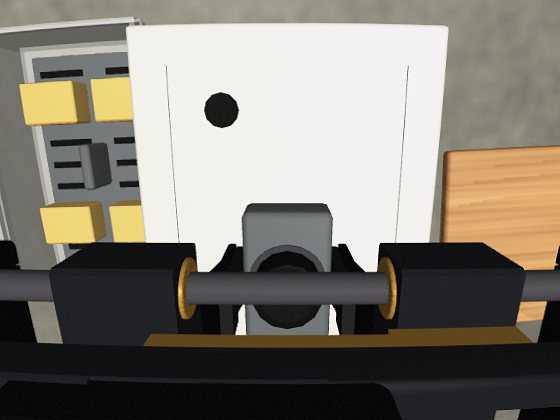

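View pics/s12.png

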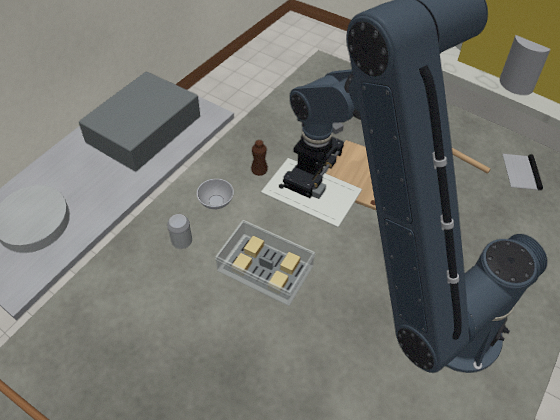

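The lid is held level and centred between the fingers, with the housing at (287,270). Refining the canister's centre before lowering.

```bash
python3 - <<'E'
from h import *
a=np.radians(5.4); U=np.array([np.cos(a),np.sin(a)]); V=np.array([-np.sin(a),np.cos(a)])
for n in ['top','side']:
    p,P,W,q=cloud(n)
    d=P[...,:2]-[.532,.117]; du=d@U; dv=d@V
    for lo,hi in ((.066,.074),(.06,.074)):
        m=(abs(du)<.125)&(abs(dv)<.085)&(P[...,2]>lo)&(P[...,2]<hi)
        print(n,m.sum(),'u',np.percentile(du[m]*1000,[1,99]).round(1),'v',np.percentile(dv[m]*1000,[1,99]).round(1))
        for nm,c,o in (('u',du,dv),('v',dv,du)):
            for s in (-1,1):
                k=m&(s*c>.0)&(abs(o)<.04)&(s*c>(.09 if nm=='u' else .055))
                if k.sum()>5: print('  wall',nm,s,(np.percentile(c[k],[5,50,95])*1000).round(1),k.sum())
E
```

```text
top 363 u [-108.3  110.5] v [-68.9  71.3]
  wall u 1 [106.2 108.2 110.3] 67
  wall v 1 [66.5 68.6 70.8] 72
top 481 u [-108.8  110.4] v [-69.4  71.2]
  wall u 1 [106.2 107.6 110.3] 82
  wall v 1 [66.5 67.7 70.7] 97
side 488 u [-106.4  112.8] v [-68.2  74.9]
  wall u -1 [-106.4 -104.2 -101.6] 50
  wall u 1 [107.3 109.9 112.8] 55
  wall v -1 [-68.2 -64.7 -62.2] 57
  wall v 1 [68.7 72.  73.9] 64
side 761 u [-106.7  112.7] v [-68.3  75.7]
  wall u -1 [-106.7 -104.6 -101.6] 69
  wall u 1 [107.4 109.3 112.7] 74
  wall v -1 [-68.2 -64.6 -62.1] 91
  wall v 1 [69.4 72.7 75.2] 105
```

```bash
python3 go.py 532.2 118 200 -84.6; python3 -m jog '-0.03 -0.006 -0.002 0 0 -0.5 0;-0.08 -0.015 -0.002 0 0 -1 0;-0.13 -0.024 -0.002 0 0 -1.4 0;-0.165 -0.031 -0.002 0 0 -1.4 0;-0.177 -0.033 -0.002 0 0 -1.4 0;-0.177 -0.033 -0.002 0 0 -1.4 0;-0.177 -0.033 -0.002 0 0 -1.4 0;-0.177 -0.033 -0.002 0 0 -1.4 0'; python3 -m jog '0 0 0.03 0 0 0 0;0 0 0.06 0 0 0 0;0 0 0.075 0 0 0 0;0 0 0.075 0 0 0 0';python3 go.py 532.2 118 98 -84.6; python3 - <<'E'
from h import *
p,P,W,q=cloud('top'); cv2.imwrite('pics/t13.png',p[:,:,::-1])
p,P,W,q=cloud('wrist'); cv2.imwrite('pics/w13.png',p[:,:,::-1])
p,P,W,q=cloud('side'); cv2.imwrite('pics/s13.png',cv2.resize(p[180:340,160:380,::-1],None,fx=3,fy=3))
E
python3 go.py 532.2 118 98 -84.6
```

```text
shift [-0.1763 -0.0349 -0.0051] turn [ 0.2  0.1 -1.4]
pos [509.6 -60.2 194.8] phi -86.0 tilt [-0.0017  0.0038] F [ 0.4  0.  -3.6] op 0.456 t 36.625
time_s: 37.62
position: [0.5314, 0.117, 0.1984]
tcp_rot: [[0.092, -0.996, -0.0], [-0.996, -0.092, -0.0], [0.0, 0.001, -1.0]]
force: [0.2, 0.2, -3.4]
opening: 0.457
time_s: 38.12
position: [0.531, 0.1177, 0.1228]
tcp_rot: [[0.093, -0.996, -0.002], [-0.996, -0.093, -0.0], [-0.0, 0.002, -1.0]]
force: [-0.5, 0.4, -3.4]
opening: 0.454
shift [-0.0002 -0.0013  0.0248] turn [ 0.1  0.  -0.1]
pos [531.  117.7 122.8] phi -84.7 tilt [-0.0001  0.0022] F [-0.5  0.4 -3.4] op 0.454 t 38.125
shift [0.0001 0.0003 0.0266] turn [-0.1 -0.  -0. ]
pos [532.5 118.1 124.6] phi -84.6 tilt [ 0.0002 -0.0024] F [ 0.9 -0.  -3.3] op 0.461 t 38.275
```

View pics/s13.png

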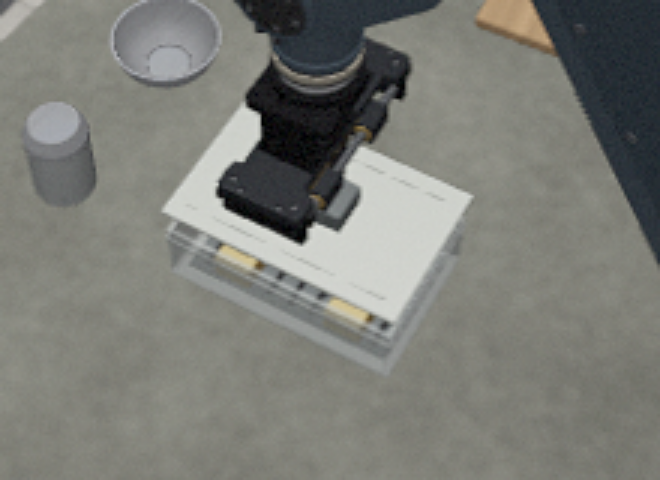

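View pics/w13.png

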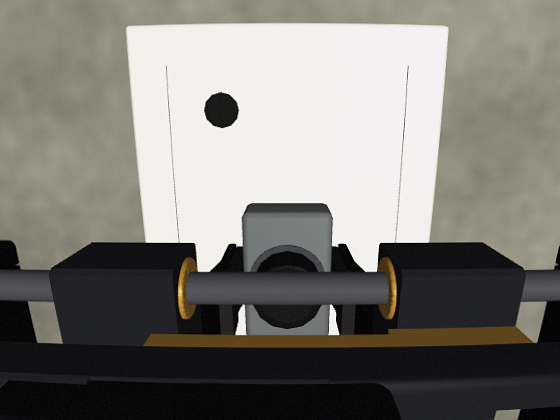

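The side crop shows the lid squarely above the canister. Lowering gently.

```bash
python3 -m jog '0 0 0.008 0 0 0 0;0 0 0.014 0 0 0 0;0 0 0.019 0 0 0 0;0 0 0.023 0 0 0 0;0 0 0.025 0 0 0 0;0 0 0.025 0 0 0 0'; python3 go.py 532.2 118 98 -84.6
```

```text
time_s: 39.02
position: [0.5313, 0.1183, 0.0995]
tcp_rot: [[0.094, -0.996, 0.0], [-0.996, -0.094, -0.0], [0.0, -0.0, -1.0]]
force: [-2.4, 0.4, 4.2]
opening: 0.458
shift [ 0.0003 -0.0009  0.0015] turn [-0. -0.  0.]
pos [531.3 118.3  99.5] phi -84.6 tilt [ 0.0002 -0.0001] F [-2.4  0.4  4.2] op 0.458 t 39.025
```

Contact at the seated height, with about 8 N carried. Releasing.

```bash
python3 -m jog '0 0 0 0 0 0 0.62;0 0 0 0 0 0 0.62;0 0 0 0 0 0 0.62;0 0 0 0 0 0 0.62;0 0 -0.03 0 0 0 0.62;0 0 -0.08 0 0 0 0.62;0 0 -0.12 0 0 0 0.62;0 0.08 -0.12 0 0 0 0.62'; python3 -m jog '0 0.03 0 0 0 0 0.62;0 0.03 0 0 0 0 0.62;0 0.03 0 0 0 0 0.62'; python3 - <<'E'
from h import *
p,P,W,q=cloud('top'); cv2.imwrite('pics/t14.png',p[:,:,::-1])
sil('lid','top',p,P,W,q,.07,.085,.076)
p,P,W,q=cloud('wrist'); cv2.imwrite('pics/w14.png',p[:,:,::-1])
sil('lid','wrist',p,P,W,q,.07,.085,.076)
for s in silhouettes('lid','wrist')[:1]:
    m=s['region']&(P[...,2]>.068)&(P[...,2]<.085); A=P[m]; c=A.mean(0); n=np.linalg.svd(A-c,full_matrices=False)[2][2]; print('plane',c.round(4),n.round(4))
print(spot_in('pump_top','wrist')[:1])
p,P,W,q=cloud('side'); cv2.imwrite('pics/s14.png',cv2.resize(p[180:340,160:380,::-1],None,fx=3,fy=3))
E
python3 go.py 532.2 118 140 -84.6
```

```text
time_s: 40.02
position: [0.4766, 0.112, 0.2226]
tcp_rot: [[0.094, -0.995, 0.017], [-0.996, -0.094, 0.0], [0.002, -0.017, -1.0]]
force: [-0.7, 0.6, -0.4]
opening: 0.617
time_s: 40.4
position: [0.4411, 0.1095, 0.2189]
tcp_rot: [[0.094, -0.996, 0.003], [-0.996, -0.094, 0.0], [0.0, -0.003, -1.0]]
force: [0.2, 0.2, 0.4]
opening: 0.619
lid 0.8 px 190.0 224.0 zmed 0.0761 depthrect (array([531.3, 116.9]), 225.6, 146.3, 5.5) planerect (array([531. , 116.6]), 224.5, 145.9, 5.4)
lid 0.56 px 286.0 113.0 zmed 0.0765 depthrect (array([510.5, 116.5]), 182.6, 147.1, 5.3) planerect (array([510.7, 116.3]), 181.9, 145.8, 5.4)
plane [0.514  0.1166 0.0764] [9.e-04 2.e-04 1.e+00]
[{'centre': [0.5289, 0.1159, 0.1177], 'score': 0.95}]
shift [ 0.0002 -0.0927  0.0783] turn [ 0.  0. -0.]
pos [439.9 109.5 218.3] phi -84.6 tilt [-0.  0.] F [-0.8 -0.4  0.8] op 0.624 t 40.75
```

View pics/w14.png

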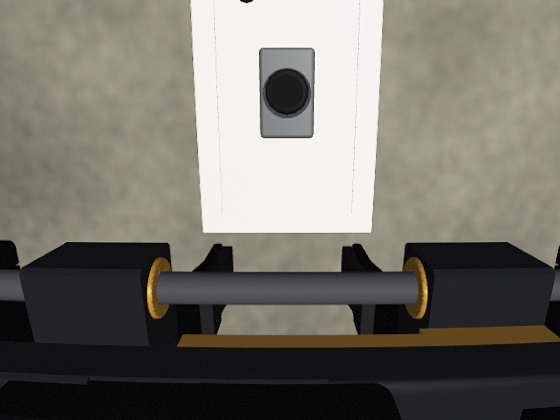

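View pics/s14.png

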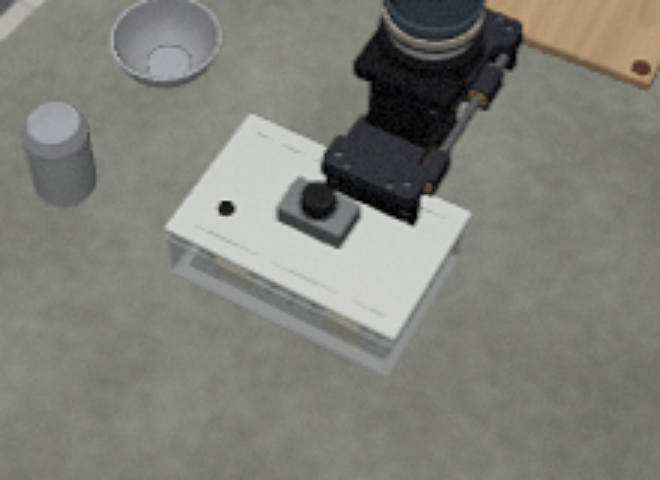

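The lid is seated: flange top at 76.3 mm, level to about 1 mrad, centred to about 1 mm. Next, over the plunger with closed fingers.

```bash
python3 go.py 531.3 117.7 140 -84.6; python3 -m jog '0 -0.05 0 0 0 0 0;0 -0.092 0 0 0 0 0;0 -0.092 0.04 0 0 0 0;0 -0.092 0.07 0 0 0 0;0 -0.092 0.078 0 0 0 0;0 -0.092 0.078 0 0 0 0;0 -0.092 0.078 0 0 0 0'; python3 go.py 531.3 117.7 118.5 -84.6
```

```text
shift [ 0.0004 -0.0918  0.0783] turn [ 0.  0. -0.]
pos [439.9 109.5 218.3] phi -84.6 tilt [-0.  0.] F [-0.8 -0.4  0.8] op 0.624 t 40.75
time_s: 41.62
position: [0.5319, 0.1182, 0.1417]
tcp_rot: [[0.094, -0.996, 0.003], [-0.996, -0.094, 0.0], [0.0, -0.003, -1.0]]
force: [0.5, -0.2, 0.2]
opening: 0.013
shift [0.0005 0.0007 0.0232] turn [-0.1 -0.  -0. ]
pos [531.9 118.2 141.7] phi -84.6 tilt [ 0.0002 -0.0025] F [ 0.5 -0.2  0.2] op 0.013 t 41.625
```

```bash
python3 -m jog '0 0 0.006 0 0 0 0;0 0 0.01 0 0 0 0;0 0 0.015 0 0 0 0;0 0 0.019 0 0 0 0;0 0 0.021 0 0 0 0;0 0 0.021 0 0 0 0'; python3 -m jog '0 0 0.001 0 0 0 0;0 0 0.001 0 0 0 0'
```

```text
time_s: 42.38
position: [0.5316, 0.1182, 0.1204]
tcp_rot: [[0.094, -0.996, 0.002], [-0.996, -0.094, 0.0], [0.0, -0.002, -1.0]]
force: [-1.3, 0.1, 8.0]
opening: 0.005
time_s: 42.62
position: [0.5316, 0.1182, 0.1196]
tcp_rot: [[0.094, -0.996, 0.002], [-0.996, -0.094, -0.0], [0.0, -0.002, -1.0]]
force: [-2.0, 0.6, 9.3]
opening: 0.008
```

```bash
python3 -m jog '0 0 0.001 0 0 0 0;0 0 0.002 0 0 0 0;0 0 0.002 0 0 0 0'
```

```text
time_s: 43.0
position: [0.5316, 0.1182, 0.1193]
tcp_rot: [[0.094, -0.996, 0.002], [-0.996, -0.094, -0.0], [0.0, -0.002, -1.0]]
force: [-4.0, 0.2, 20.3]
opening: 0.01
```

Firm stop at 20 N. Now release, then the second stroke to the same depth.

```bash
python3 -m jog '0 0 -0.012 0 0 0 0;0 0 -0.024 0 0 0 0;0 0 -0.026 0 0 0 0;0 0 -0.026 0 0 0 0;0 0 -0.026 0 0 0 0';  python3 - <<'E'
from h import *
p,P,W,q=cloud('side'); cv2.imwrite('pics/s15.png',cv2.resize(p[160:320,160:380,::-1],None,fx=3,fy=3))
E
python3 -m jog '0 0 0.01 0 0 0 0;0 0 0.015 0 0 0 0;0 0 0.02 0 0 0 0;0 0 0.024 0 0 0 0;0 0 0.026 0 0 0 0;0 0 0.026 0 0 0 0;0 0 0.026 0 0 0 0;0 0 0.026 0 0 0 0'
```

```text
time_s: 43.62
position: [0.5304, 0.1181, 0.1418]
tcp_rot: [[0.094, -0.996, -0.002], [-0.996, -0.094, -0.0], [-0.0, 0.002, -1.0]]
force: [0.1, 0.1, 0.6]
opening: -0.001
time_s: 44.68
position: [0.5315, 0.1182, 0.1192]
tcp_rot: [[0.094, -0.996, 0.002], [-0.996, -0.094, -0.0], [0.0, -0.002, -1.0]]
force: [-4.2, -0.0, 21.7]
opening: 0.004
```

View pics/s15.png

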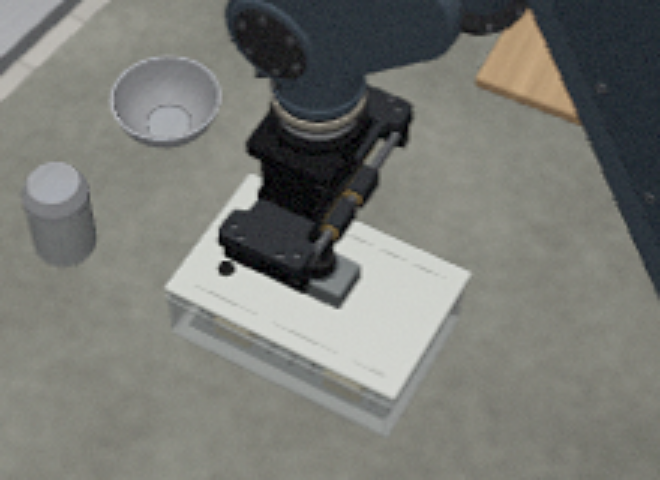

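The lid is still seated in the side view, and the force was zero when raised. Third stroke, then retreat.

```bash
python3 -m jog '0 0 -0.012 0 0 0 0;0 0 -0.024 0 0 0 0;0 0 -0.026 0 0 0 0;0 0 -0.026 0 0 0 0;0 0 -0.026 0 0 0 0;0 0 -0.026 0 0 0 0'; python3 -m jog '0 0 0.01 0 0 0 0;0 0 0.015 0 0 0 0;0 0 0.02 0 0 0 0;0 0 0.024 0 0 0 0;0 0 0.026 0 0 0 0;0 0 0.026 0 0 0 0;0 0 0.026 0 0 0 0;0 0 0.026 0 0 0 0'; python3 -m jog '0 0 -0.012 0 0 0 0;0 0 -0.024 0 0 0 0;0 0 -0.026 0 0 0 0;0 0 -0.04 0 0 0 0;0 0 -0.08 0 0 0 0;0 0.06 -0.1 0 0 0 0;0 0.09 -0.1 0 0 0 0;0 0.09 -0.1 0 0 0 0'
python3 - <<'E'
from h import *
p,P,W,q=cloud('wrist'); cv2.imwrite('pics/w16.png',p[:,:,::-1])
p,P,W,q=cloud('wrist'); print(spot_in('pump_top','wrist')[:1])
for s in silhouettes('lid','wrist')[:1]:
    m=s['region']&(P[...,2]>.068)&(P[...,2]<.085); A=P[m]; c=A.mean(0); n=np.linalg.svd(A-c,full_matrices=False)[2][2]; print('plane',c.round(4),n.round(4))
p,P,W,q=cloud('top'); cv2.imwrite('pics/t16.png',p[:,:,::-1])
sil('lid','top',p,P,W,q,.07,.085,.076)
d=np.hypot(P[...,0]-.531,P[...,1]-.117); print('plunger top z',np.median(P[...,2][d<.01]),(d<.01).sum())
p,P,W,q=cloud('side'); cv2.imwrite('pics/s16.png',p[:,:,::-1])
E
python3 go.py 531 117 140 -84.6
```

```text
time_s: 45.42
position: [0.5306, 0.1181, 0.142]
tcp_rot: [[0.094, -0.996, -0.001], [-0.996, -0.094, -0.0], [-0.0, 0.001, -1.0]]
force: [0.1, 1.2, 0.1]
opening: 0.007
time_s: 46.42
position: [0.5316, 0.1182, 0.1193]
tcp_rot: [[0.094, -0.996, 0.002], [-0.996, -0.094, -0.0], [0.0, -0.002, -1.0]]
force: [-3.5, -0.5, 21.7]
opening: 0.009
time_s: 47.42
position: [0.4384, 0.1098, 0.2168]
tcp_rot: [[0.094, -0.996, -0.003], [-0.996, -0.094, -0.0], [-0.0, 0.003, -1.0]]
force: [1.7, -0.3, -0.9]
opening: 0.01
[{'centre': [0.5288, 0.1176, 0.1145], 'score': 0.68}]
plane [0.5134 0.1166 0.0763] [8.e-04 1.e-04 1.e+00]
lid 0.86 px 191.0 225.0 zmed 0.0761 depthrect (array([531.2, 117.4]), 224.6, 146.7, 5.4) planerect (array([531.1, 116.6]), 224.2, 145.9, 5.4)
plunger top z 0.11404441240461494 64
shift [ 0.001  -0.0889  0.0764] turn [-0. -0. -0.]
pos [442.3 109.7 216.3] phi -84.6 tilt [ 0.     -0.0003] F [-0.2 -0.1 -0.5] op 0.005 t 47.775
```

View pics/s16.png

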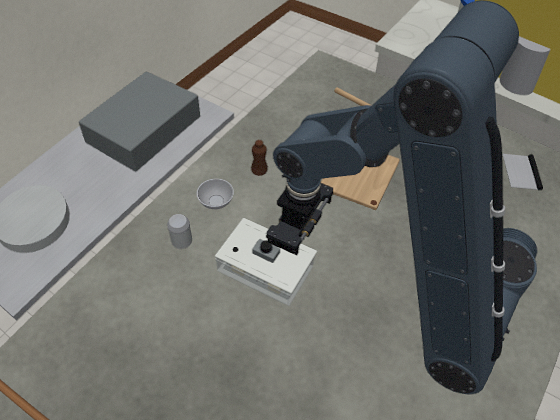

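View pics/t16.png

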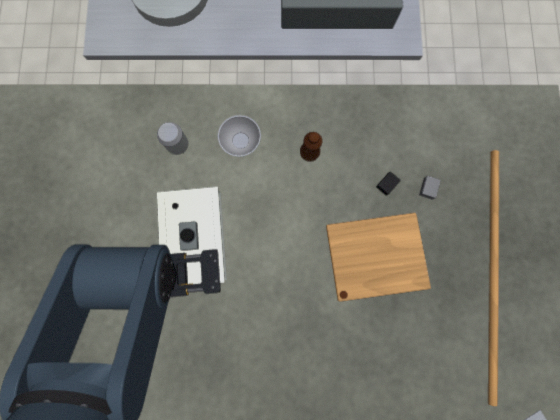

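The top and side views show the closed canister, an empty board, and the bystanders in place. The plunger top is at 114 mm, so it is fully up. Handing in.

```bash
python3 -c "
from rig import *
print(hand_in())"
```

```text
the job is handed in; nothing more can be done
None
```

The job is done and handed in at about 48 s of the 210 s allowed; no verdict came back. The tray and all four blocks on the board are in the canister. The lid is on, and I pressed the pump down to its stop three times.

**Last checks:**
- **Lid:** the flange top measured 76.3 mm (76 mm when seated). It was level to about 1 mrad and within about 1 mm of the canister's centre.
- **Pump strokes:** each stroke reached a hard stop at 20–22 N. The wrist force returned to about zero each time the fingers rose.
- **Plunger:** its top measured 114.0 mm afterwards, the fully raised height.
- **Scene:** the board was empty and the gripper was clear of everything. The mill, shaker, bowl and the black and grey look-alikes stood where they were.
- **Tray and blocks:** I last saw them flat in the canister just before the lid went on, and did not check them again after that.

**Disagreements:** early in the run the lid was knocked about 3 cm aside, so I measured it again before picking it up. The cameras differed by 1–3 mm on the canister's position. I used the top camera's value, shifted under 1 mm to fit the arm's own readings, and the lid seated without trouble.

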